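# Put three mixed-up fossils back in their own trays

## Task

The three fossils have been put back in one another's trays: put each into the middle of the tray made for its outline, the round ammonite in the round tray, the square trilobite block in the square tray and the fish slab lengthwise in the long tray, using the free dark foam pad to park one of them meanwhile. They chip easily, so keep them face up, set them down without dropping them and never lay one on the bare bench. Leave the glass jar and the hand lens where they are.

Things in the scene. Friction and masses are not known exactly. Their poses are not given: they have to be found in the camera images.
- ammonite: Ammonite: coiled fossil shell, a round grey stone disc lying flat, 62 mm across and 34 mm high, with upright sides from 8 to 26 mm up, a dark spiral and ribs on its upper face; about 0.22 kg. Starts in the long tray. Origin: centre of its underside; z up through its face; grip it across any diameter.
- fish_slab: Fish slab: oblong grey stone slab 92 mm (x) by 42 mm (y), 30 mm high, with a dark fish skeleton (under 2 mm proud) along its upper face; about 0.30 kg. Starts in the square tray. Origin: centre of its underside; x along its length, z up through its face; grip it across the 42 mm (y).
- trilobite_block: Trilobite block: square grey stone block 56 mm (x) by 56 mm (y), 36 mm high, with a small dark trilobite (under 4 mm proud) on its upper face; about 0.29 kg. Starts in the round tray. Origin: centre of its underside; x and y square to its sides, z up through its face; grip it across x or y.
- tray_round: Round tray, home of the ammonite: shallow grey card dish 106 mm across outside and 100 mm inside, rim 14 mm above the bench, flat light foam floor 6 mm above the bench. It is fixed to the bench but lies elsewhere at each start. Origin: centre of its underside, on the bench; z up.
- tray_long: Long tray, home of the fish slab: shallow grey card tray, outside 140 mm (x) by 86 mm (y), walls 3 mm thick, rim 14 mm above the bench, flat light foam floor 6 mm above the bench; x along its length. It is fixed to the bench but lies elsewhere at each start. Origin: centre of its underside, on the bench; z up.
- tray_square: Square tray, home of the trilobite block: shallow grey card tray, outside 106 mm (x) by 106 mm (y), walls 3 mm thick, rim 14 mm above the bench, flat light foam floor 6 mm above the bench. It is fixed to the bench but lies elsewhere at each start. Origin: centre of its underside, on the bench; z up.
- pad: Free spot: plain dark grey foam pad, empty at the start, 130 mm (x) by 110 mm (y), flat top 10 mm above the bench, firm. It is fixed to the bench but lies elsewhere at each start. Origin: centre of its underside, on the bench; z up.
- table: The bench, dark wood; its top is at z = 0. Other low things stand on it among the trays, not listed: a small open wooden box of cards (85 by 65 mm, about 35 mm high) takes a fifth place between the trays and is no place for a fossil, and a brush, a preparation needle and a scale bar lie flat. The far drawer (65 mm high, nearer wall at x = 0.84 m) holds other fossils that do not matter here.
- jar: Glass jar with a white cap, loose and upright, 36 mm across and 60 mm high, between the farther trays. Origin: centre of its underside. Not to be moved.
- lens: Hand lens lying flat, loose: a glass disc 50 mm across in a steel ring with a black bar handle 60 mm long, 10 mm high. Origin: centre of the glass on its underside; the handle points to its -x. Not to be moved.
Things that resemble listed ones, but are neither listed nor needed, are in the scene too. Leave any blue or brown look-alike of the tray_long alone.

How it is judged:
On the way:
1. one of the fossils is set down and released on the foam pad (its centre within 50 mm of the pad's) (((horizontal distance between ammonite and pad below 0.05 m and contact force between ammonite and pad above 0.3 N and contact force between the fingers and ammonite below 0.05 N and linear speed of ammonite below 0.02 m/s) or (horizontal distance between fish_slab and pad below 0.05 m and contact force between fish_slab and pad above 0.3 N and contact force between the fingers and fish_slab below 0.05 N and linear speed of fish_slab below 0.02 m/s) or (horizontal distance between trilobite_block and pad below 0.05 m and contact force between trilobite_block and pad above 0.3 N and contact force between the fingers and trilobite_block below 0.05 N and linear speed of trilobite_block below 0.02 m/s))), for 0.1 s.
At the end, for the whole second after the job is handed in: Ammonite in the round, fish slab in the long, trilobite block in the square tray: each centre within 12 mm of its tray's, flat on its floor (within 4 mm in height, tilt under 0.1 rad), face up, at rest; slab's length within 0.25 rad of the long tray's (horizontal distance between ammonite and tray_round below 0.012 m and z of ammonite in the frame of tray_round between 0.002 and 0.01 m and angle between each of ammonite, fish_slab, trilobite_block's own z axis and vertical below 0.1 rad and linear speed of each of ammonite, fish_slab, trilobite_block below 0.01 m/s and horizontal distance between fish_slab and tray_long below 0.012 m and z of fish_slab in the frame of tray_long between 0.002 and 0.01 m and horizontal distance between trilobite_block and tray_square below 0.012 m and z of trilobite_block in the frame of tray_square between 0.002 and 0.01 m and angle between the x axis of fish_slab and the x axis of tray_long, either way round below 0.25 rad); the robot touches nothing.
It fails at once if a fossil touches the bare bench (contact force between any of ammonite, fish_slab, trilobite_block and table above 0.2 N).
It fails at once if a fossil is dropped (falls free, faster than 0.6 m/s, about 18 mm) ((contact force between the fingers and ammonite below 0.05 N and linear speed of ammonite above 0.6 m/s) or (contact force between the fingers and fish_slab below 0.05 N and linear speed of fish_slab above 0.6 m/s) or (contact force between the fingers and trilobite_block below 0.05 N and linear speed of trilobite_block above 0.6 m/s)).
It fails at once if the glass jar is pushed more than 15 mm or tipped over (distance of jar from where it was at the start of the episode above 0.015 m or angle between jar's own z axis and vertical above 0.5 rad).
It fails at once if the hand lens is pushed more than 15 mm (distance of lens from where it was at the start of the episode above 0.015 m).
It also fails if it takes over 93 s, if anything falls off the work surface, if the arm or the gripper's body presses on something with over 40 N, if the wrist force passes 120 N, or if a joint passes its speed limit or range.

## Robot

A 7-joint arm with a two-finger parallel gripper is mounted at the origin on the work surface. World frame = base frame: x ahead of the robot, y to its left, z up, the work surface at z = 0. Lengths are in m, angles in rad, forces in N, time in s.
With the tool pointing down it reaches from about 0.35 to 0.9 m from the base axis. Payload 8.1 kg.
Tool frame: the origin (TCP) lies on the centre line of the jaws, within the pads' length; the fingertips stand 17 mm ahead of it and the grasp point (between the pads) lies 2 mm behind it; z points along the fingers, y is the direction in which the jaws open and shut (so a half turn about z gives the same grasp; the last joint's range is limited). The gripper opens to 92 mm and grips with 3 to 60 N. Pads are 19 mm wide; open, the fingers measure 130 mm over their backs; the gripper's body (75 mm by 190 mm) begins 47 mm behind the grasp point.
Start: joints at [1.117, 0.434, 0.025, 1.573, -0.012, 1.134, -0.075], TCP at [0.215, -0.587, 0.212] pointing down, gripper open.
Joint ranges: [-2.62, 2.62], [-0.44, 2.09], [-1.27, 1.32], [0.08, 2.57], [-1.32, 4.46], [0.12, 2], [-2.74, 2.74]. Speed limits (rad/s): [2.22, 2.22, 3.01, 3.01, 3.14, 3.14, 3.14].

## Interface

Orientations are given as a rotation vector (axis times angle).
In Python, from cell import arm gives the robot as it stands.
- The arm moves only by the shell command python3 -m creep 'ROWS' [FORCE]. ROWS is JSON, a list that holds one entry, the list of rows, each a list of 7 numbers: the shift along the world's x, y, z in cm, then the turn, a rotation vector about the world's x, y, z in degrees, then the opening, from -1 (shut) to 1 (fully open), so that 0 is half open. In form: [[[tx, ty, tz, ax, ay, az, jaw], ...]]. A call has 1 to 5 rows; each row is the pose to reach, as a shift and turn from the pose commanded when the call began; what a row does not reach only later rows make up. A row lasts 1/10 s, in which the tool goes at most 50 mm and 8.59 degrees, less where a joint would pass 70% of its speed; a pose out of reach is approached as far as the arm can. A call with a gripper value outside its range is refused whole. The fingers move at their own pace and stop on an object; FORCE is the grip in N (left out, the last holds). Time passes only in rows, so rows that repeat a pose let the fingers close. It gives the time, the measured TCP pose, the force and the opening at its end, in the units of the state.
- arm.observe(): the state, without advancing time (a new reading comes with each control period).
- arm.get_image(name): name is "scene" or "top" or "wrist"; returns the picture (480x640x3 uint8, red, green, blue); there is no depth.
- arm.camera_model(name): a dict with "vfov" (degrees; the focal length in pixels is half the picture's height over the tangent of half this angle, whatever the lens; pixels are square), "cx", "cy" (the principal point, pixels), "k1" (the pictures are not rectified: a ray, as slopes to the right and down, at radius r is drawn at 1 + k1 r^2 times it, then the intrinsics apply), "cam_to_world" (4x4, takes a point from camera to world coordinates); the wrist camera has in their place "T_tool_cam" (4x4, takes a point from camera to tool coordinates, whose origin is the TCP and whose axes are the flange's). Camera axes: x right, y down, z forward; pixel columns grow to the right and rows downward; lengths in m; the calibration is good to about 2 mm. A picture is of the moment at which its call begins: read the wrist's pose just before it. camera_model takes no time and is no camera call.
- arm.sign_off(): hands the job in, once; it reports no verdict.
The state is a dict: "clock": time; "joints": joint angles; "dq": joint speeds; "joint_efforts": joint torques, N m; "position": TCP position; "ee_rot": TCP orientation; "force": force on the tool from outside, world axes, zero at the start; "ft_torque": the same for the moment, N m; "width": opening from 0.0 (shut) to 1.0 (fully open).
Only numpy, scipy, OpenCV 4.12 (cv2) and the standard library are available. Lean on these libraries where they do the work, as an engineer would, in place of code of your own. Each camera call takes 0.05 s, during which the arm holds its last target.

## Working session

There is one attempt and no reset: what is moved stays moved. The work goes in short steps, Python scripts to look and compute and a shell command to move; the robot and the scene stay as the last step left them, time stands still between calls to the robot, and variables do not carry over. Pictures are saved under pics/ and viewed, and the job is handed in when it is done.

```bash
mkdir -p pics; ls
python3 - <<'E'
from cell import arm
import cv2
print(arm.observe())
for n in("top","scene"):
    im=arm.get_image(n); cv2.imwrite(f"pics/{n}0.png",im[...,::-1]); print(arm.camera_model(n))
print(arm.camera_model("wrist"))
E
```

```text
pics
{'clock': 0.0, 'joints': array([ 1.11740269,  0.43522304,  0.02494508,  1.57407373, -0.01158815,
        1.13398173, -0.07513558]), 'dq': array([-3.68984403e-04, -7.00199718e-04,  8.69884985e-05, -2.88875026e-04,
        1.77653543e-04,  2.04882842e-03,  3.77305997e-04]), 'joint_efforts': array([ 5.69893837e-04, -6.67838860e+01,  9.85093117e-01, -3.14455998e+01,
       -6.07313938e-02,  4.30686632e-02,  2.27439900e-04]), 'position': array([ 0.21455615, -0.58646724,  0.21095366]), 'ee_rot': array([-3.09194863e+00, -5.47829250e-01,  6.35947272e-04]), 'force': array([-0.40445283, -0.44732462, -0.2111948 ]), 'ft_torque': array([0.00980754, 0.02342692, 0.00219539]), 'width': 1.0012542896766716}
{'vfov': 46.094383202203815, 'cx': 318.6445041942044, 'cy': 229.165788187925, 'k1': 0.05522794643003028, 'cam_to_world': array([[-0.02213577, -0.9935767 ,  0.11097455,  0.34534389],
       [-0.99943268,  0.02481021,  0.02277667, -0.08289067],
       [-0.02538367, -0.11040741, -0.99356221,  1.19138104],
       [ 0.        ,  0.        ,  0.        ,  1.        ]])}
{'vfov': 53.62527402211266, 'cx': 315.53689349751556, 'cy': 232.26476989283307, 'k1': -0.07217370875549392, 'cam_to_world': array([[ 0.5621514 ,  0.45142762, -0.69296386,  1.21334132],
       [ 0.826968  , -0.31743272,  0.4640694 , -0.54522999],
       [-0.01047566, -0.83393619, -0.55176144,  0.62877181],
       [ 0.        ,  0.        ,  0.        ,  1.        ]])}
{'vfov': 71.70625911277011, 'cx': 313.0989786672708, 'cy': 239.54747109081922, 'k1': -0.010312981052674364, 'T_tool_cam': array([[ 4.31737945e-04, -9.58845210e-01, -2.83928999e-01,
         7.69347111e-02],
       [ 9.99999844e-01,  3.13144578e-04,  4.63075976e-04,
         2.99029337e-04],
       [-3.55107355e-04, -2.83929154e-01,  9.58845196e-01,
        -1.73482968e-01],
       [ 0.00000000e+00,  0.00000000e+00,  0.00000000e+00,
         1.00000000e+00]])}
```

View pics/top0.png

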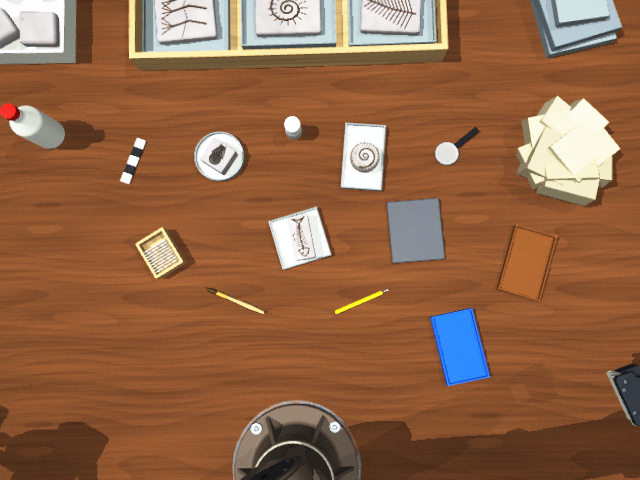

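View pics/scene0.png

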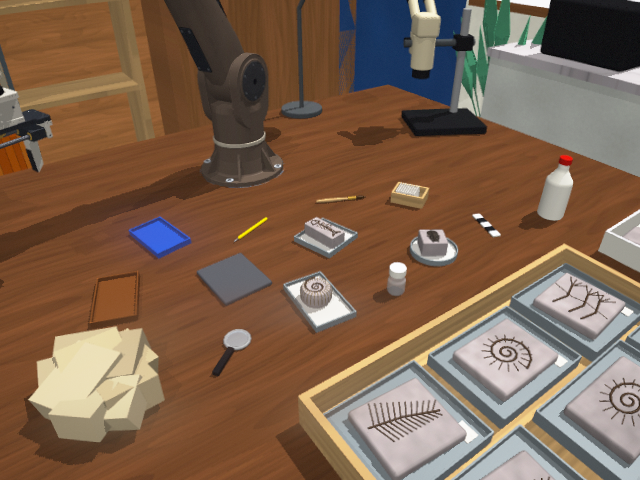

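```bash
cat > h.py <<'E'
import numpy as np, cv2
from cell import arm
from scipy.spatial.transform import Rotation as R
def K(m):
    f=240/np.tan(np.radians(m["vfov"]/2)); return f
def c2w(name,st=None):
    m=arm.camera_model(name)
    if name!="wrist": return m,m["cam_to_world"]
    T=np.eye(4);T[:3,:3]=R.from_rotvec(st["ee_rot"]).as_matrix();T[:3,3]=st["position"]
    return m,T@m["T_tool_cam"]
def px2w(m,T,uv,z):
    uv=np.atleast_2d(np.asarray(uv,float)); f=K(m)
    d=(uv-[m["cx"],m["cy"]])/f; u=d.copy()
    for _ in range(20): u=d/(1+m["k1"]*(u**2).sum(1,keepdims=True))
    D=np.c_[u,np.ones(len(u))]@T[:3,:3].T; o=T[:3,3]
    return o+D*((z-o[2])/D[:,2])[:,None]
def w2px(m,T,P):
    P=np.atleast_2d(P); c=(P-T[:3,3])@T[:3,:3]; s=c[:,:2]/c[:,2:]
    return s*(1+m["k1"]*(s**2).sum(1,keepdims=True))*K(m)+[m["cx"],m["cy"]]
E
python3 - <<'E'
import cv2
im=cv2.imread("pics/top0.png")
cv2.imwrite("pics/cropA.png",cv2.resize(im[105:205,185:315],None,fx=6,fy=6,interpolation=cv2.INTER_CUBIC))
cv2.imwrite("pics/cropB.png",cv2.resize(im[110:210,335:465],None,fx=6,fy=6,interpolation=cv2.INTER_CUBIC))
cv2.imwrite("pics/cropC.png",cv2.resize(im[190:280,260:390],None,fx=6,fy=6,interpolation=cv2.INTER_CUBIC))
E
```

```text
(no output)
```

View pics/cropA.png

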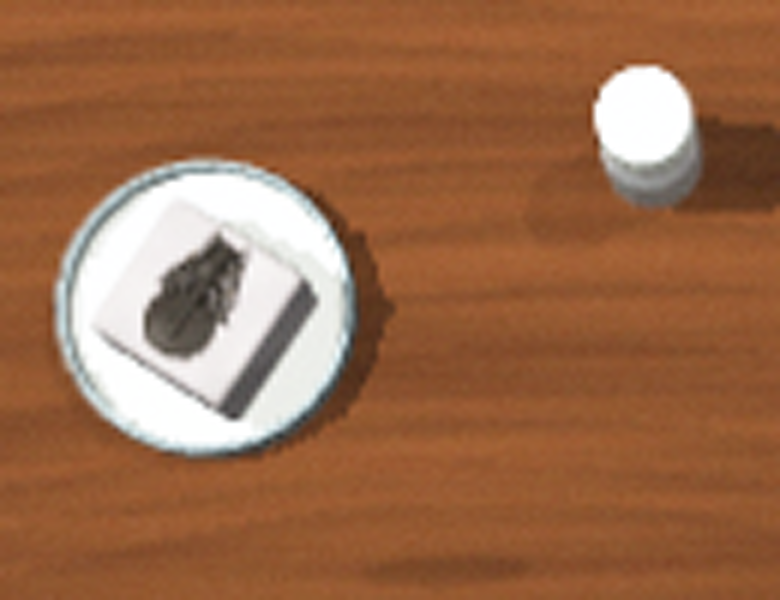

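View pics/cropB.png

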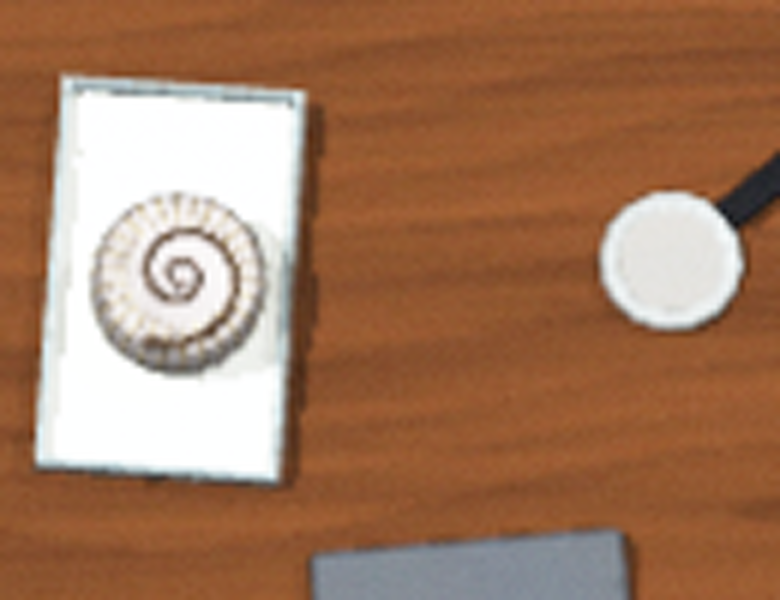

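View pics/cropC.png

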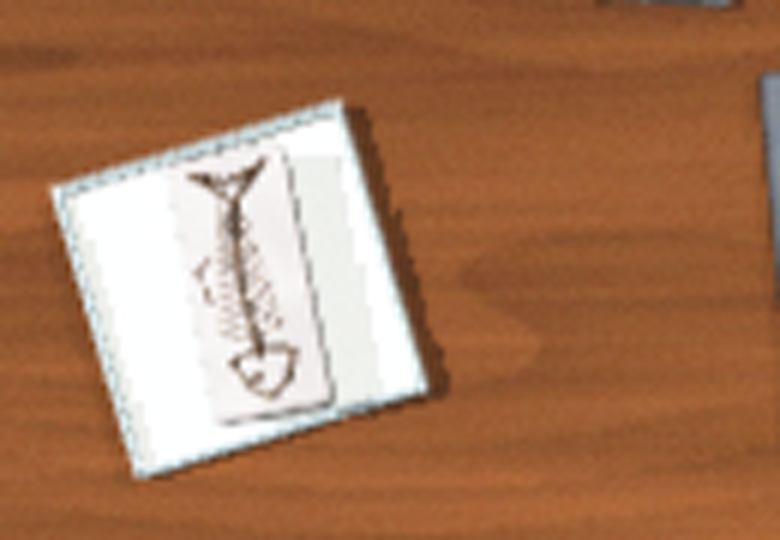

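Run:
```python
from h import *
m,T=c2w("top")
def go(n,pts,off,z,s=6):
    p=(np.array(pts,float)+.5)/s-.5+off
    w=px2w(m,T,p,z); print(n,"ctr",w.mean(0).round(4))
    if len(w)==4:
        e=np.roll(w,-1,0)-w
        print("  len",np.linalg.norm(e,axis=1).round(4),"ang",np.degrees(np.arctan2(e[:,1],e[:,0])).round(1))
A=(185,105);B=(335,110);C=(260,190)
go("round",[(205,307)],A,.014)
go("trilo",[(178,197),(302,280),(225,408),(95,327)],A,.042)
go("jar cap",[(644,115)],A,.06)
go("long",[(63,75),(306,92),(278,484),(36,466)],B,.014)
go("ammo",[(180,282)],B,.036)
go("lens",[(672,260)],B,.01)
go("square",[(52,188),(341,98),(428,388),(137,478)],C,.014)
go("fish",[(170,178),(282,148),(333,403),(220,420)],C,.036)
go("pad",[(388,201),(440,199),(445,261),(391,264)],(0.5,0.5),.01,1)
```

```text
round ctr [0.6399 0.1539 0.014 ]
trilo ctr [0.6344 0.15   0.042 ]
  len [0.0528 0.0521 0.054  0.0539] ang [-125.4  148.7   56.6  -32.6]
jar cap ctr [ 0.6915 -0.0067  0.06  ]
long ctr [ 0.6309 -0.1536  0.014 ]
  len [0.0865 0.1415 0.0852 0.1416] ang [-95.9 174.1  84.1  -5.4]
ammo ctr [ 0.6242 -0.1555  0.036 ]
lens ctr [ 0.6331 -0.3305  0.01  ]
square ctr [ 0.4604 -0.0153  0.014 ]
  len [0.1064 0.1066 0.1059 0.1063] ang [ -74.  -164.7  105.8   15.5]
fish ctr [ 0.4583 -0.0206  0.036 ]
  len [0.04   0.0898 0.0391 0.0853] ang [ -76.3 -169.9   97.2   10.7]
pad ctr [ 0.4672 -0.2604  0.01  ]
  len [0.1089 0.1305 0.1118 0.1329] ang [ -89.3 -178.1   91.9    0.6]
```

```bash
cat >> h.py <<'E'
def tell(x=None,y=None,z=None,yang=None):
    "delta in cm/deg from measured pose; yang = wanted world angle (deg) of tool y axis mod 180"
    s=arm.observe(); M=R.from_rotvec(s["ee_rot"]).as_matrix(); p=s["position"]
    a=np.degrees(np.arctan2(M[1,1],M[0,1])); 
    print("t",round(s["clock"],2),"pos",p.round(4),"yaxis",a.round(1),"zaxis",M[:,2].round(4),"xaxis",M[:,0].round(3),"F",s["force"].round(1),"w",round(s["width"],3),"q7",s["joints"].round(2))
    if x is not None: print("d cm",(100*(np.array([x,y,z])-p)).round(2))
    if yang is not None: print("turn",round((yang-a+90)%180-90,2))
def wr(n):
    s=arm.observe(); im=arm.get_image("wrist"); cv2.imwrite(n,im[...,::-1]); np.savez(n[:-4]+".npz",ee_rot=s["ee_rot"],position=s["position"])
E
python3 -c "
from h import *
tell(.6242,-.1555,.16,84.3)"
```

```text
t 0.1 pos [ 0.2146 -0.5865  0.211 ] yaxis -69.9 zaxis [-6.0e-04  1.3e-03 -1.0e+00] xaxis [ 0.939  0.344 -0.   ] F [-0.2 -0.7 -0.9] w 1.002 q7 [ 1.12  0.44  0.02  1.57 -0.01  1.13 -0.08]
d cm [40.96 43.1  -5.1 ]
turn -25.79
```

```bash
python3 -m creep '[[[20,21.5,0,0,0,-12,0.8],[20,21.5,0,0,0,-12,0.8],[20,21.5,0,0,0,-12,0.8],[20,21.5,0,0,0,-12,0.8],[20,21.5,0,0,0,-12,0.8]]]' 25; python3 -m creep '[[[21,21.6,-3,0,0,-13.8,0.8],[21,21.6,-3,0,0,-13.8,0.8],[21,21.6,-3,0,0,-13.8,0.8],[21,21.6,-3,0,0,-13.8,0.8],[21,21.6,-3,0,0,-13.8,0.8]]]'
python3 -c "
from h import *
tell(.6242,-.1555,.16,84.3)"
```

```text
clock: 0.6
position: [0.3859, -0.4021, 0.2116]
ee_rot: [-3.134, -0.221, 0.0]
force: [0.9, -0.0, -0.1]
width: 0.899
clock: 1.1
position: [0.5571, -0.2262, 0.1869]
ee_rot: [3.138, -0.157, -0.001]
force: [0.9, -0.4, 0.5]
width: 0.899
t 1.1 pos [ 0.5571 -0.2262  0.1869] yaxis -95.7 zaxis [-5.e-04 -0.e+00 -1.e+00] xaxis [ 0.995 -0.1   -0.001] F [ 0.9 -0.4  0.5] w 0.899 q7 [ 0.33  0.42 -0.04  1.66  0.02  1.06 -1.39]
d cm [ 6.71  7.07 -2.69]
turn 0.01
```

```bash
python3 -m creep '[[[3.5,4,0,0,0,0,0.8],[3.5,4,0,0,0,0,0.8],[3.5,4,0,0,0,0,0.8],[3.5,4,0,0,0,0,0.8]]]'
python3 -c "
from h import *
tell(.6242,-.1555,.16,84.3)
wr('pics/w1.png')"
```

```text
clock: 1.5
position: [0.5902, -0.1892, 0.187]
ee_rot: [3.137, -0.158, -0.002]
force: [0.8, -0.3, -0.2]
width: 0.899
t 1.5 pos [ 0.5902 -0.1892  0.187 ] yaxis -95.8 zaxis [-1.2e-03 -8.0e-04 -1.0e+00] xaxis [ 0.995 -0.101 -0.001] F [ 0.8 -0.3 -0.2] w 0.899 q7 [ 0.26  0.45 -0.05  1.61  0.03  1.08 -1.47]
d cm [ 3.4   3.37 -2.7 ]
turn 0.08
```

View pics/w1.png

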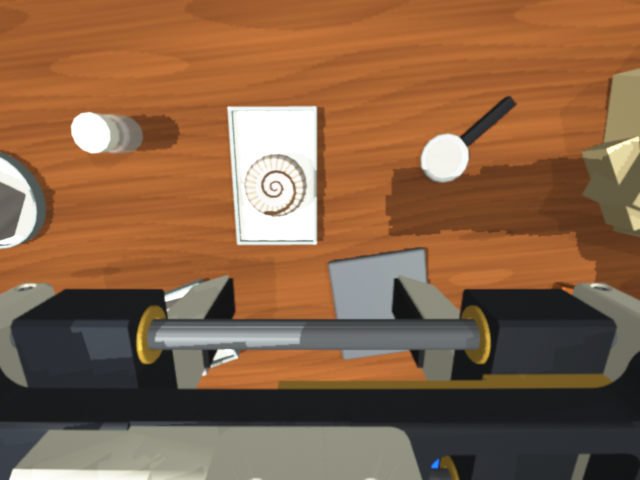

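```bash
python3 -c "
from h import *
s=np.load('pics/w1.npz');m,T=c2w('wrist',s)
print('tray',px2w(m,T,[(228,106),(317,106),(317,243),(237,245)],.014).mean(0))
print('am',px2w(m,T,[(275,185)],.036), 'lens',px2w(m,T,[(444,158)],.01),'jar',px2w(m,T,[(92,133)],.06))
tell(.6242,-.1555,.035,84.3)"
```

```text
tray [ 0.63353484 -0.15439177  0.014     ]
am [[ 0.62986341 -0.15648867  0.036     ]] lens [[ 0.63692533 -0.32972975  0.01      ]] jar [[ 0.69314802 -0.00779904  0.06      ]]
t 1.55 pos [ 0.59   -0.1898  0.1872] yaxis -95.8 zaxis [-9.e-04 -9.e-04 -1.e+00] xaxis [ 0.995 -0.102 -0.001] F [-0.1  0.3  0.9] w 0.899 q7 [ 0.26  0.45 -0.05  1.61  0.03  1.08 -1.47]
d cm [  3.42   3.43 -15.22]
turn 0.14
```

```bash
python3 -m creep '[[[3.6,3.3,-8.5,0,0,0,0.8],[3.6,3.3,-8.5,0,0,0,0.8],[3.6,3.3,-8.5,0,0,0,0.8],[3.6,3.3,-8.5,0,0,0,0.8]]]'
python3 -c "
from h import *
tell(.627,-.156,.035,84.3)
wr('pics/w2.png')"
```

```text
clock: 1.95
position: [0.6259, -0.1562, 0.1016]
ee_rot: [3.137, -0.158, -0.004]
force: [-0.6, -0.3, 0.8]
width: 0.898
t 1.95 pos [ 0.6259 -0.1562  0.1016] yaxis -95.8 zaxis [-2.4e-03 -3.0e-04 -1.0e+00] xaxis [ 0.995 -0.101 -0.002] F [-0.6 -0.3  0.8] w 0.898 q7 [ 0.2   0.57 -0.05  1.64  0.04  0.94 -1.54]
d cm [ 0.11  0.02 -6.66]
turn 0.07
```

View pics/w2.png

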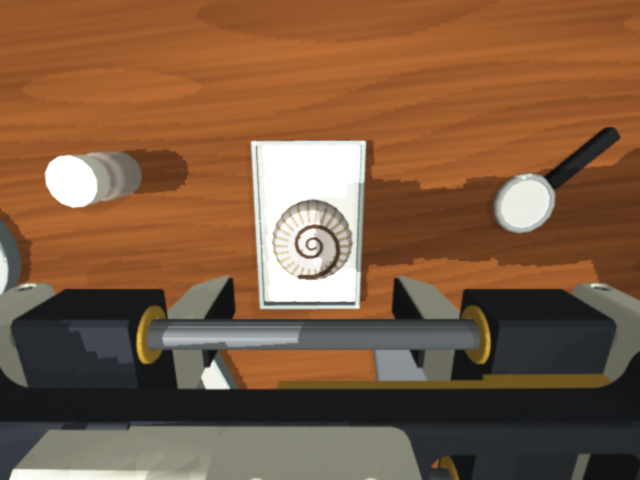

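```bash
python3 -c "
from h import *
s=np.load('pics/w2.npz');m,T=c2w('wrist',s)
print('tray',px2w(m,T,[(250,141),(367,141),(359,308),(260,308)],.014))
print('am',px2w(m,T,[(312,242)],.036), 'lens',px2w(m,T,[(524,203)],.01))
m,T=c2w('top')
print(w2px(m,T,[[.627,-.156,.036]]))"
```

```text
tray [[ 0.70737463 -0.11695226  0.014     ]
 [ 0.69853205 -0.20470224  0.014     ]
 [ 0.5593076  -0.19016899  0.014     ]
 [ 0.56801817 -0.1040823   0.014     ]]
am [[ 0.63017481 -0.15612503  0.036     ]] lens [[ 0.63785046 -0.32937885  0.01      ]]
[[364.77214064 155.24615507]]
```

```bash
python3 -m creep '[[[0.2,0,-3.5,0,0,0,0.8],[0.2,0,-6.7,0,0,0,0.8],[0.2,0,-6.7,0,0,0,0.8],[0.2,0,-6.7,0,0,0,0.2],[0.2,0,-6.7,0,0,0,0]]]' 25;python3 -m creep '[[[0,0,0,0,0,0,0],[0,0,0,0,0,0,0],[0,0,0,0,0,0,0]]]' ; python3 -c "
from h import *
tell(.627,-.156,.035,84.3)"
```

```text
clock: 2.5
position: [0.6307, -0.156, 0.0381]
ee_rot: [3.137, -0.158, 0.006]
force: [0.8, 0.7, -0.0]
width: 0.776
clock: 2.8
position: [0.6296, -0.155, 0.0361]
ee_rot: [3.138, -0.156, 0.002]
force: [-0.8, -0.4, -1.2]
width: 0.524
t 2.8 pos [ 0.6296 -0.155   0.0361] yaxis -95.7 zaxis [ 1.1e-03 -2.0e-04 -1.0e+00] xaxis [ 0.995 -0.099  0.001] F [-0.8 -0.4 -1.2] w 0.524 q7 [ 0.19  0.65 -0.05  1.68  0.05  0.81 -1.55]
d cm [-0.26 -0.1  -0.11]
turn 0.0
```

```bash
python3 -c "
from h import *
wr('pics/w3.png')
im=arm.get_image('scene'); cv2.imwrite('pics/s3.png',cv2.resize(im[200:380,200:440,::-1],None,fx=3,fy=3))
tell()"
```

```text
t 2.9 pos [ 0.6293 -0.1549  0.0356] yaxis -95.7 zaxis [ 4.e-04 -1.e-04 -1.e+00] xaxis [ 0.995 -0.099  0.   ] F [-0.2  0.6  0.2] w 0.508 q7 [ 0.19  0.65 -0.05  1.68  0.05  0.81 -1.55]
```

View pics/w3.png

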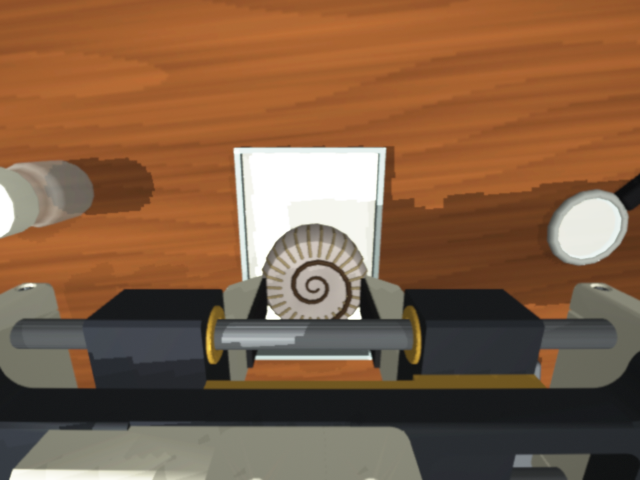

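View pics/s3.png

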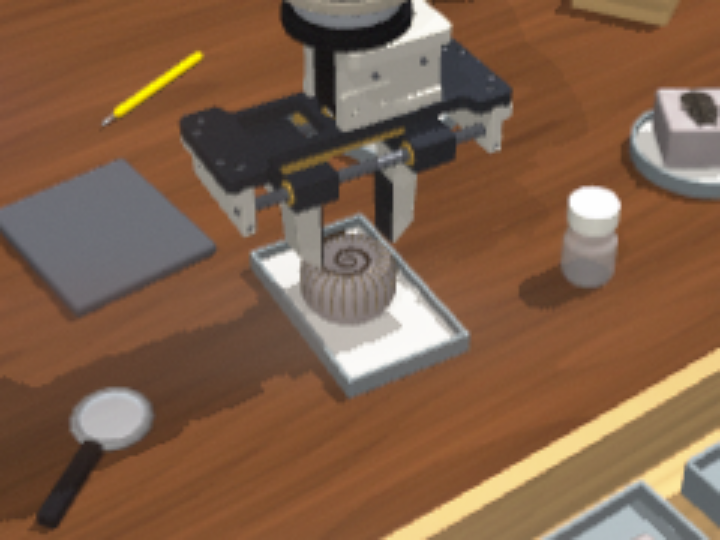

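```bash
python3 -c "
from h import *
s=np.load('pics/w3.npz');m,T=c2w('wrist',s)
print('tray',px2w(m,T,[(234,148),(386,148)],.014))
print('am',px2w(m,T,[(315,283)],.040),px2w(m,T,[(315,224)],.032))
a=s['position']; 
for dz in(-.017,0): print('tcp px',w2px(m,T,[a+[0,0,dz]]))
im=arm.get_image('top'); cv2.imwrite('pics/t3.png',cv2.resize(im[110:210,335:465,::-1],None,fx=6,fy=6))
"
```

```text
tray [[ 0.70709047 -0.11777698  0.014     ]
 [ 0.69853275 -0.20378983  0.014     ]]
am [[ 0.63118002 -0.15647195  0.04      ]] [[ 0.66267754 -0.15960082  0.032     ]]
tcp px [[312.65276806 271.76188772]]
tcp px [[312.6309993  283.02955933]]
```

View pics/t3.png

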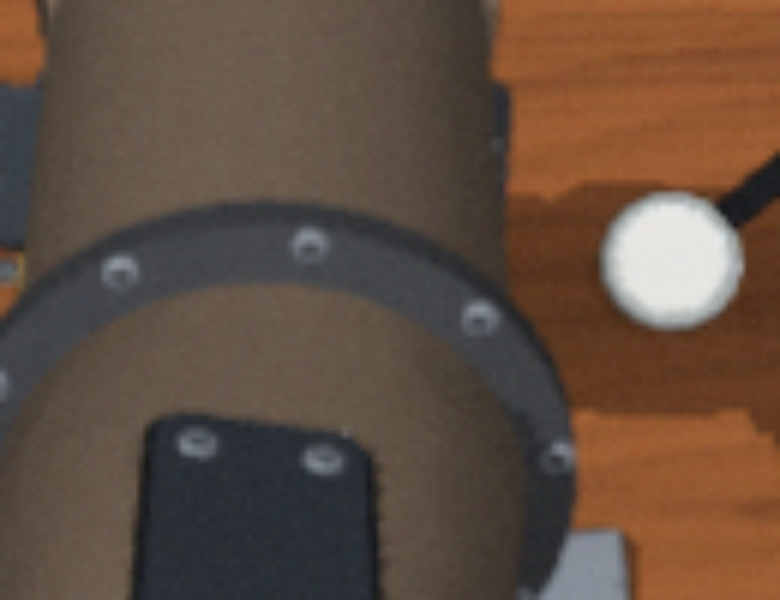

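```bash
python3 -c "
from h import *
s=arm.observe();tell()
m,T=c2w('scene')
M=R.from_rotvec(s['ee_rot']).as_matrix();p=s['position']
P=[(p+M@[0,y,.017]) for y in(-.023,.023)]+[p,[.630,-.156,.04],[.633,-.154,.014],[.7074,-.117,.014],[.6985,-.2047,.014]]
print((w2px(m,T,P)-[200,200])*3)
im=arm.get_image('scene'); cv2.imwrite('pics/s4.png',cv2.resize(im[250:350,260:360,::-1],None,fx=6,fy=6,interpolation=cv2.INTER_CUBIC))
"
```

```text
t 2.95 pos [ 0.6292 -0.1549  0.0355] yaxis -95.7 zaxis [ 2.e-04 -1.e-04 -1.e+00] xaxis [ 0.995 -0.099  0.   ] F [-0.4  0.  -0. ] w 0.5 q7 [ 0.19  0.65 -0.05  1.68  0.05  0.81 -1.55]
[[378.74525455 272.63687276]
 [316.43444098 295.47108793]
 [347.62582456 263.82596626]
 [346.80213368 259.6662752 ]
 [352.36823106 291.80282768]
 [468.40187932 334.03797299]
 [344.33002459 383.15385845]]
```

View pics/s4.png

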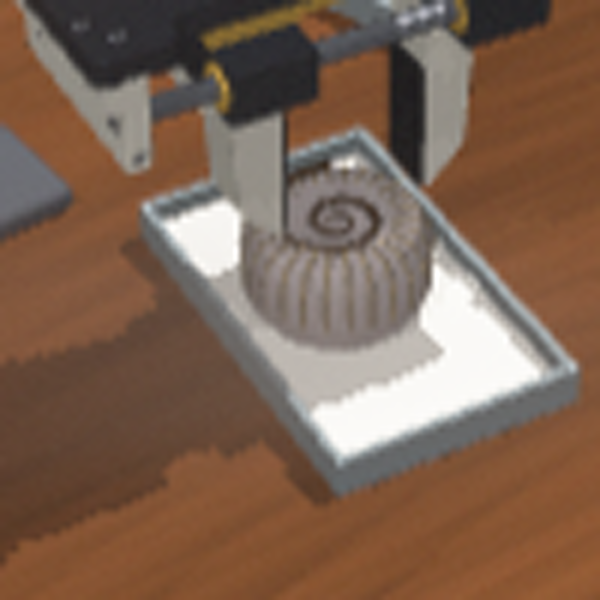

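```bash
python3 -c "
import cv2,numpy as np
a=cv2.imread('pics/w2.png')[260:400,190:440];b=cv2.imread('pics/w3.png')[260:400,190:440]
cv2.imwrite('pics/z.png',cv2.resize(np.vstack([a,b]),None,fx=2.1,fy=2.1))
"
```

```text
(no output)
```

View pics/z.png

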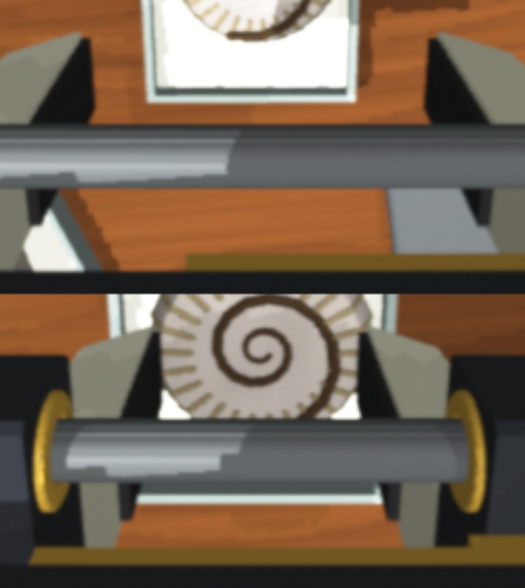

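```bash
python3 -m creep '[[[0,0,0,0,0,0,0.8],[0,0,0,0,0,0,0.8],[0,0,0,0,0,0,0.8],[0,0,-0.6,0,0,0,0.8],[0,0,-0.6,0,0,0,0.8]]]' 25; python3 -c "
from h import *
tell(.627,-.156,.035,84.3)
im=arm.get_image('scene'); cv2.imwrite('pics/s5.png',cv2.resize(im[250:350,260:360,::-1],None,fx=6,fy=6,interpolation=cv2.INTER_CUBIC))
"
```

```text
clock: 3.5
position: [0.6285, -0.1548, 0.0283]
ee_rot: [-3.138, 0.156, 0.002]
force: [0.0, 0.1, 0.6]
width: 0.877
t 3.5 pos [ 0.6285 -0.1548  0.0283] yaxis -95.7 zaxis [-1.4e-03  2.0e-04 -1.0e+00] xaxis [ 0.995 -0.099 -0.001] F [0.  0.1 0.6] w 0.877 q7 [ 0.19  0.66 -0.05  1.69  0.05  0.8  -1.55]
d cm [-0.15 -0.12  0.67]
turn 0.0
```

View pics/s5.png

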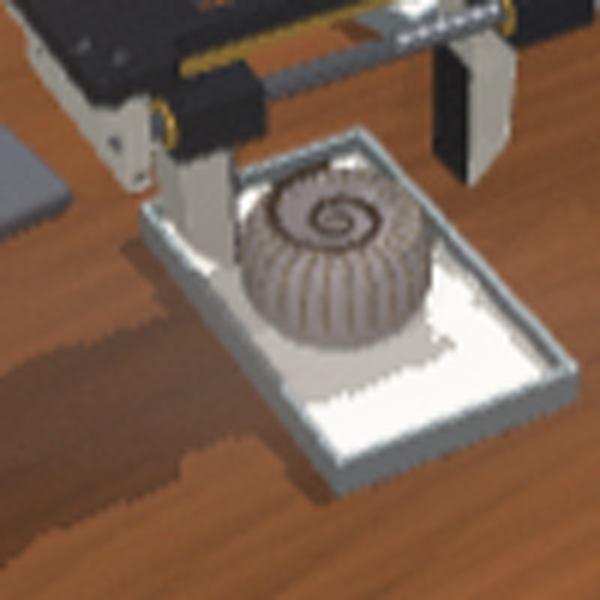

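```bash
python3 -c "
from h import *
m,T=c2w('scene')
uv=(np.array([(235,268),(470,185)])+.5)/6-.5+[260,250]
for z in (0.01,.02,.03,.04,.05,.06):print(z,px2w(m,T,uv,z).round(4).tolist())
s=arm.observe();M=R.from_rotvec(s['ee_rot']).as_matrix();print([(s['position']+M@[.0095,y,.017]).round(4) for y in(-.0405,.0405)])
"
```

```text
0.01 [[0.6007, -0.1767, 0.01], [0.6104, -0.0878, 0.01]]
0.02 [[0.6106, -0.1827, 0.02], [0.6201, -0.0952, 0.02]]
0.03 [[0.6205, -0.1886, 0.03], [0.6299, -0.1026, 0.03]]
0.04 [[0.6304, -0.1946, 0.04], [0.6396, -0.1099, 0.04]]
0.05 [[0.6403, -0.2005, 0.05], [0.6494, -0.1173, 0.05]]
0.06 [[0.6502, -0.2065, 0.06], [0.6591, -0.1247, 0.06]]
[array([ 0.6421, -0.1155,  0.0116]), array([ 0.6341, -0.1961,  0.0116])]
```

```bash
python3 -m creep '[[[0.2,0,-1.8,0,0,0,0.8],[0.2,0,-1.8,0,0,0,0.8],[0.2,0,-1.8,0,0,0,0.8]]]' 25; python3 -c "
from h import *
tell(.627,-.156,.035,84.3)
im=arm.get_image('scene'); cv2.imwrite('pics/s6.png',cv2.resize(im[250:350,260:360,::-1],None,fx=6,fy=6,interpolation=cv2.INTER_CUBIC))
"
```

```text
clock: 3.85
position: [0.6307, -0.1549, 0.0111]
ee_rot: [-3.138, 0.156, 0.002]
force: [-0.1, 0.2, -0.4]
width: 0.902
t 3.85 pos [ 0.6307 -0.1549  0.0111] yaxis -95.7 zaxis [-1.1e-03  2.0e-04 -1.0e+00] xaxis [ 0.995 -0.099 -0.001] F [-0.1  0.2 -0.4] w 0.902 q7 [ 0.19  0.68 -0.05  1.69  0.05  0.77 -1.55]
d cm [-0.37 -0.11  2.39]
turn 0.01
```

View pics/s6.png

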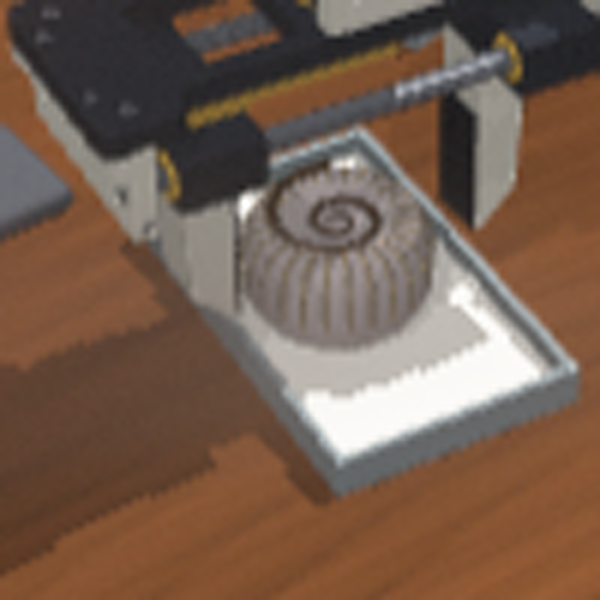

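```bash
python3 -c "
from h import *
m,T=c2w('scene')
uv=(np.array([(238,313),(473,229)])+.5)/6-.5+[260,250]
for z in (0.01,.02,.025,.03):print(z,px2w(m,T,uv,z).mean(0).round(4).tolist())
"
python3 -m creep '[[[0,0,-0.8,0,0,0,0.8],[0,0,-0.8,0,0,0,0.8],[0,0,-0.8,0,0,0,0.2],[0,0,-0.8,0,0,0,0.2],[0,0,-0.8,0,0,0,0.2]]]' 25;python3 -m creep '[[[0,0,0,0,0,0,0],[0,0,0,0,0,0,0],[0,0,0,0,0,0,0]]]'; python3 -c "
from h import *
tell(.627,-.156,.035,84.3)
im=arm.get_image('scene'); cv2.imwrite('pics/s7.png',cv2.resize(im[250:350,260:360,::-1],None,fx=6,fy=6,interpolation=cv2.INTER_CUBIC))
"
```

```text
0.01 [0.6247, -0.1442, 0.01]
0.02 [0.6342, -0.1507, 0.02]
0.025 [0.639, -0.154, 0.025]
0.03 [0.6437, -0.1572, 0.03]
clock: 4.4
position: [0.6313, -0.155, 0.0035]
ee_rot: [3.138, -0.156, 0.0]
force: [-0.4, -3.2, -0.1]
width: 0.687
clock: 4.7
position: [0.6313, -0.155, 0.0035]
ee_rot: [3.138, -0.156, 0.001]
force: [0.4, 0.0, 2.0]
width: 0.667
t 4.7 pos [ 0.6313 -0.155   0.0035] yaxis -95.7 zaxis [ 4.e-04 -2.e-04 -1.e+00] xaxis [ 0.995 -0.1    0.   ] F [0.4 0.  2. ] w 0.667 q7 [ 0.19  0.69 -0.05  1.69  0.05  0.75 -1.55]
d cm [-0.43 -0.1   3.15]
turn 0.01
```

View pics/s7.png

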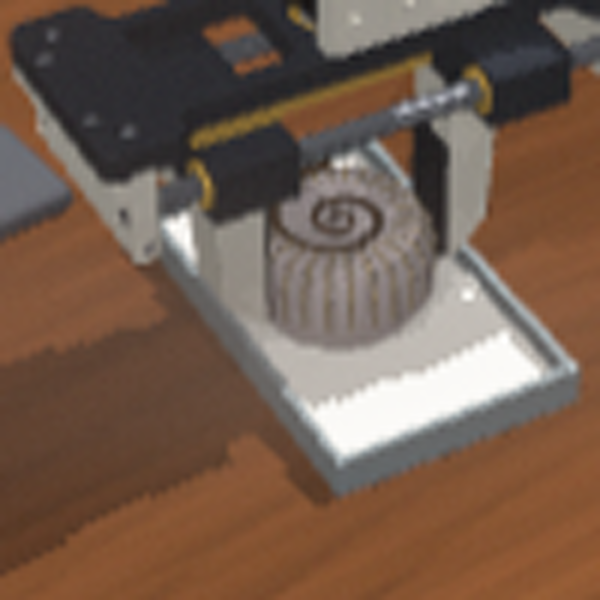

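```bash
python3 -m creep '[[[0,0,2,0,0,0,0],[0,0,5,0,0,0,0],[-4,-2.5,6,0,0,0,0],[-8,-5,6,0,0,0,0],[-12,-7.5,6,0,0,0,0]]]' 25;python3 -m creep '[[[-4,-3,0,0,0,0,0],[-4,-3,0,0,0,0,0],[-4,-3,0,0,0,0,0]]]'; python3 -c "
from h import *
tell(.467,-.26,.0085)
wr('pics/w8.png')
im=arm.get_image('scene'); cv2.imwrite('pics/s8.png',im[...,::-1])
"
```

```text
clock: 5.25
position: [0.5097, -0.2304, 0.0634]
ee_rot: [3.137, -0.155, 0.0]
force: [0.5, -1.8, -2.8]
width: 0.668
clock: 5.55
position: [0.4698, -0.261, 0.0633]
ee_rot: [3.137, -0.161, -0.001]
force: [1.6, 0.5, -2.5]
width: 0.671
t 5.55 pos [ 0.4698 -0.261   0.0633] yaxis -95.9 zaxis [-7.e-04 -1.e-04 -1.e+00] xaxis [ 0.995 -0.103 -0.001] F [ 1.6  0.5 -2.5] w 0.671 q7 [ 0.46  0.47 -0.06  1.95  0.04  0.73 -1.31]
d cm [-0.28  0.1  -5.48]
```

View pics/w8.png

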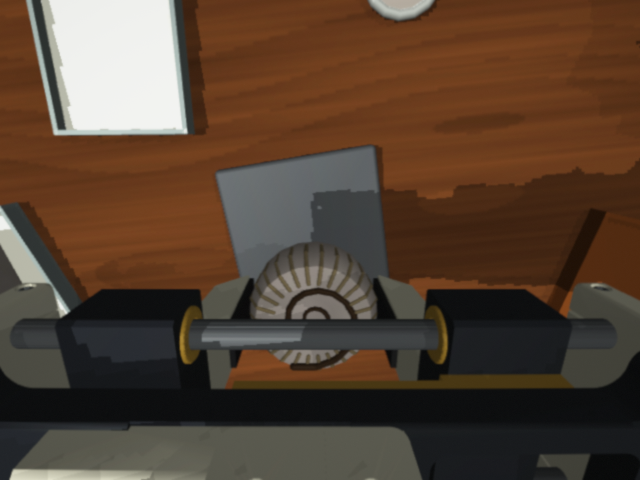

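View pics/s8.png

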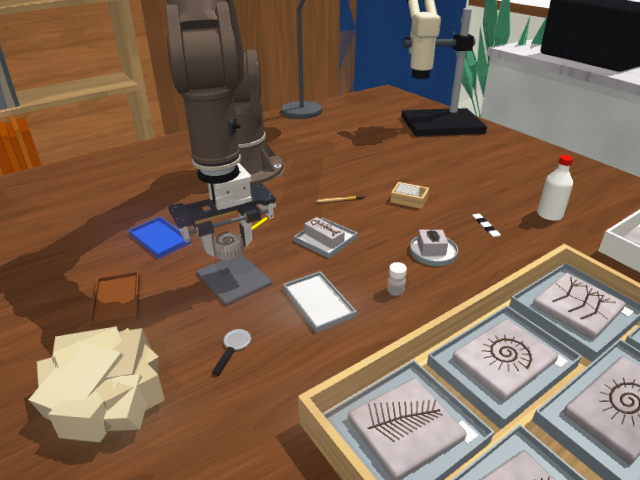

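```bash
python3 -c "
from h import *
s=np.load('pics/w8.npz');m,T=c2w('wrist',s)
print(px2w(m,T,[(217,172),(376,146)],.01))"
python3 -m creep '[[[-0.3,0,-2.5,0,0,0,0],[-0.3,0,-4.5,0,0,0,0],[-0.3,0,-5.1,0,0,0,0],[-0.3,0,-5.3,0,0,0,0],[-0.3,0,-5.4,0,0,0,0]]]'
python3 -m creep '[[[0,0,0,0,0,0,0],[0,0,0,0,0,0,0]]]'
```

```text
[[ 0.53335139 -0.20293122  0.01      ]
 [ 0.53924685 -0.31006718  0.01      ]]
clock: 6.15
position: [0.4691, -0.2596, 0.0096]
ee_rot: [3.138, -0.155, 0.001]
force: [0.4, -1.1, -2.6]
width: 0.667
clock: 6.35
position: [0.4688, -0.2601, 0.01]
ee_rot: [3.137, -0.156, 0.002]
force: [0.8, 0.1, -2.4]
width: 0.67
```

```bash
python3 -m creep '[[[0,0,-0.1,0,0,0,0],[0,0,-0.2,0,0,0,0],[0,0,-0.2,0,0,0,0]]]'
python3 -m creep '[[[0,0,-0.1,0,0,0,0],[0,0,-0.1,0,0,0,0]]]'
```

```text
clock: 6.65
position: [0.4683, -0.2601, 0.0075]
ee_rot: [3.137, -0.157, 0.001]
force: [0.6, -0.7, -1.8]
width: 0.667
clock: 6.85
position: [0.4683, -0.2601, 0.0073]
ee_rot: [3.137, -0.157, 0.001]
force: [-2.8, 1.4, 12.4]
width: 0.669
```

Contact at TCP z≈0.0074 (4 mm above the pick height, as expected). Release and rise.

```bash
python3 -m creep '[[[0,0,0.1,0,0,0,0.1],[0,0,0.1,0,0,0,0.45],[0,0,0.1,0,0,0,0.7],[0,0,0.1,0,0,0,0.8],[0,0,0.1,0,0,0,0.8]]]'
python3 -m creep '[[[0,0,2,0,0,0,0.8],[0,0,6,0,0,0,0.8],[0,0,10,0,0,0,0.8],[0,3,12,0,0,0,0.8],[0,6,12,0,0,0,0.8]]]'
python3 -c "
from h import *
tell(.459,-.018,.10,100.5)
wr('pics/w9.png')"
```

```text
clock: 7.35
position: [0.4682, -0.26, 0.0072]
ee_rot: [3.138, -0.156, -0.0]
force: [0.1, -0.0, 0.4]
width: 0.89
clock: 7.85
position: [0.4701, -0.2007, 0.1305]
ee_rot: [3.136, -0.16, 0.009]
force: [1.2, 1.0, 0.8]
width: 0.903
t 7.85 pos [ 0.4701 -0.2007  0.1305] yaxis -95.8 zaxis [ 0.0057 -0.0022 -1.    ] xaxis [ 0.995 -0.102  0.006] F [1.2 1.  0.8] w 0.903 q7 [ 0.37  0.34 -0.09  1.95  0.04  0.85 -1.41]
d cm [-1.11 18.27 -3.05]
turn 16.34
```

View pics/w9.png

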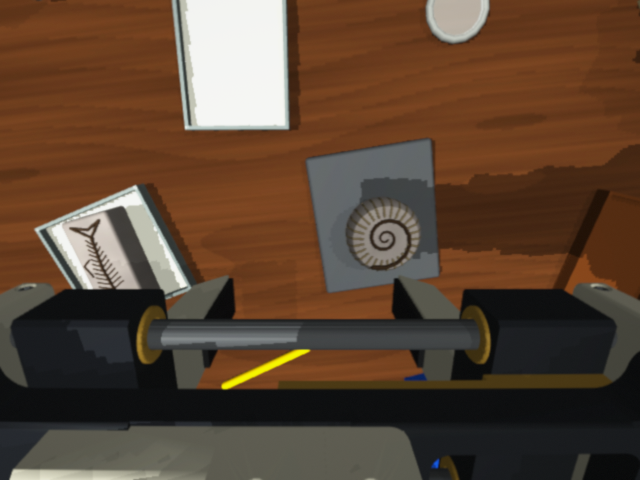

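```bash
python3 -m creep '[[[-4,18,0,0,0,16.3,0.8],[-4,18,0,0,0,16.3,0.8],[-4,18,0,0,0,16.3,0.8],[-4,18,0,0,0,16.3,0.8],[-4,18,0,0,0,16.3,0.8]]]'
python3 -m creep '[[[0,0,0,0,0,0,0.8],[0,0,0,0,0,0,0.8]]]'
python3 -c "
from h import *
tell(.459,-.018,.10,100.5)
wr('pics/w10.png')"
```

```text
clock: 8.4
position: [0.4271, -0.0154, 0.1274]
ee_rot: [-3.126, -0.301, 0.0]
force: [0.8, -0.2, 0.3]
width: 0.901
clock: 8.6
position: [0.4284, -0.0211, 0.1272]
ee_rot: [3.128, 0.288, -0.0]
force: [0.0, -0.3, -0.0]
width: 0.908
t 8.6 pos [ 0.4284 -0.0211  0.1272] yaxis -79.5 zaxis [-1.e-04 -5.e-04 -1.e+00] xaxis [ 0.983  0.182 -0.   ] F [ 0.  -0.3 -0. ] w 0.908 q7 [ 0.12  0.24 -0.24  2.12  0.08  0.79 -1.55]
d cm [ 3.06  0.31 -2.72]
turn -0.01
```

View pics/w10.png

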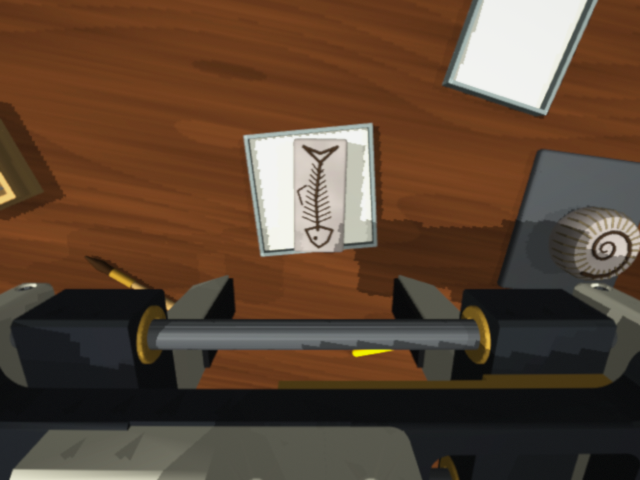

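```bash
cat >> h.py <<'E'
def quad(n,pts,z,npz):
    s=np.load(npz);m,T=c2w('wrist',s);w=px2w(m,T,pts,z);e=np.roll(w,-1,0)-w
    print(n,w.mean(0).round(4),"len",np.linalg.norm(e,axis=1).round(4),"ang",np.degrees(np.arctan2(e[:,1],e[:,0])).round(1))
E
python3 -c "
from h import *
f='pics/w10.npz'
quad('fish',[(294,140),(346,139),(345,250),(294,251)],.036,f)
quad('sq',[(244,135),(373,123),(377,247),(262,256)],.014,f)
"
```

```text
fish [ 0.4625 -0.0206  0.036 ] len [0.0397 0.0892 0.0428 0.0894] ang [ -78.4 -168.4  101.7    9.6]
sq [ 0.4617 -0.0162  0.014 ] len [0.1063 0.1067 0.105  0.1061] ang [ -74.4 -164.6  105.2   16.1]
```

```bash
python3 -m creep '[[[3.3,0.05,-4,0,0,0,0.45],[3.3,0.05,-7,0,0,0,0.45],[3.3,0.05,-7,0,0,0,0.45],[3.3,0.05,-7,0,0,0,0.45]]]'
python3 -c "
from h import *
tell(.4615,-.0206,.003,100.5)
im=arm.get_image('scene'); cv2.imwrite('pics/s11.png',cv2.resize(im[180:280,270:370,::-1],None,fx=6,fy=6,interpolation=cv2.INTER_CUBIC))
wr('pics/w11.png')"
```

```text
clock: 9.05
position: [0.4603, -0.0203, 0.0572]
ee_rot: [3.128, 0.288, -0.004]
force: [0.4, 0.2, 0.2]
width: 0.726
t 9.05 pos [ 0.4603 -0.0203  0.0572] yaxis -79.5 zaxis [-2.5e-03 -3.0e-04 -1.0e+00] xaxis [ 0.983  0.183 -0.003] F [0.4 0.2 0.2] w 0.726 q7 [ 0.1   0.39 -0.21  2.12  0.14  0.64 -1.6 ]
d cm [ 0.12 -0.03 -5.42]
turn -0.02
```

View pics/w11.png

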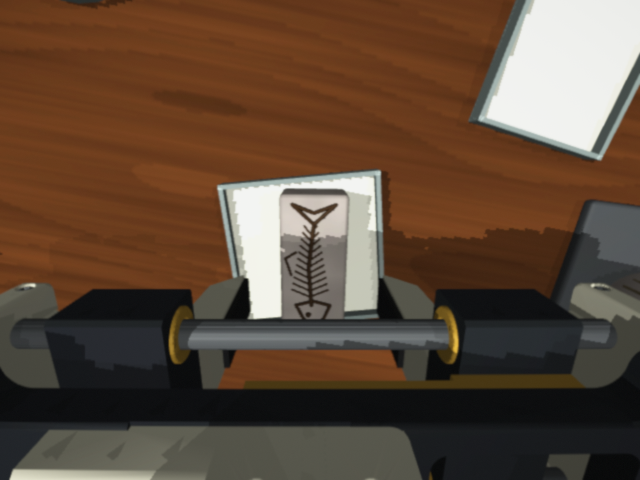

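View pics/s11.png

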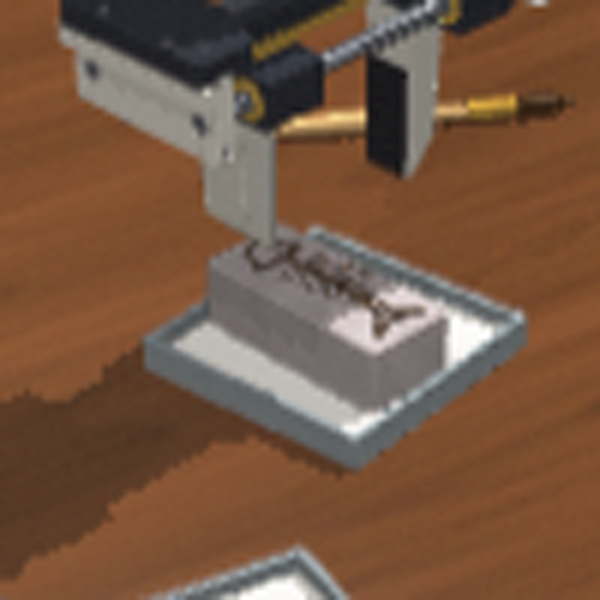

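```bash
python3 -m creep '[[[0.1,0,-3,0,0,0,0.45],[0.1,0,-5,0,0,0,0.45],[0.1,0,-5.35,0,0,0,0.45],[0.1,0,-5.35,0,0,0,0.45],[0.1,0,-5.35,0,0,0,0.2]]]' 30
python3 -m creep '[[[0,0,0,0,0,0,-0.1],[0,0,0,0,0,0,-0.3],[0,0,0,0,0,0,-0.4],[0,0,0,0,0,0,-0.4],[0,0,0,0,0,0,-0.4]]]'
python3 -c "
from h import *
tell(.4615,-.0206,.003,100.5)
im=arm.get_image('scene'); cv2.imwrite('pics/s12.png',cv2.resize(im[180:280,270:370,::-1],None,fx=6,fy=6,interpolation=cv2.INTER_CUBIC))
wr('pics/w12.png')"
```

```text
clock: 9.65
position: [0.463, -0.0195, 0.0051]
ee_rot: [3.128, 0.29, 0.003]
force: [-1.1, 0.2, 0.4]
width: 0.681
clock: 10.15
position: [0.4626, -0.0195, 0.0044]
ee_rot: [3.128, 0.29, 0.001]
force: [-0.8, -0.0, 8.6]
width: 0.456
t 10.15 pos [ 0.4626 -0.0195  0.0044] yaxis -79.4 zaxis [ 9.e-04 -2.e-04 -1.e+00] xaxis [0.983 0.184 0.001] F [-0.8 -0.   8.6] w 0.456 q7 [ 0.07  0.49 -0.18  2.16  0.18  0.51 -1.64]
d cm [-0.11 -0.11 -0.14]
turn -0.09
```

View pics/w12.png

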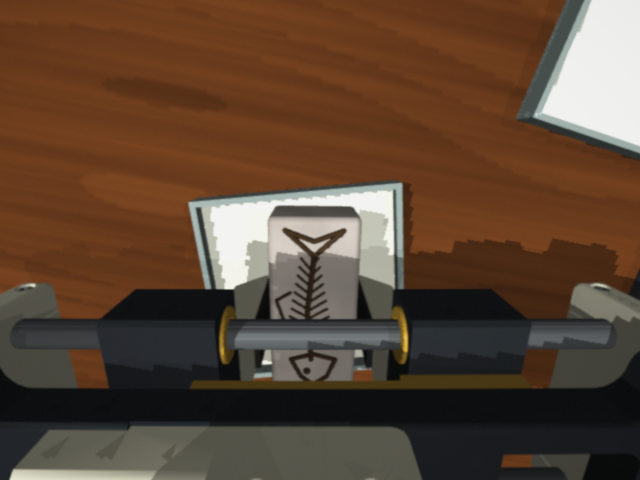

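View pics/s12.png

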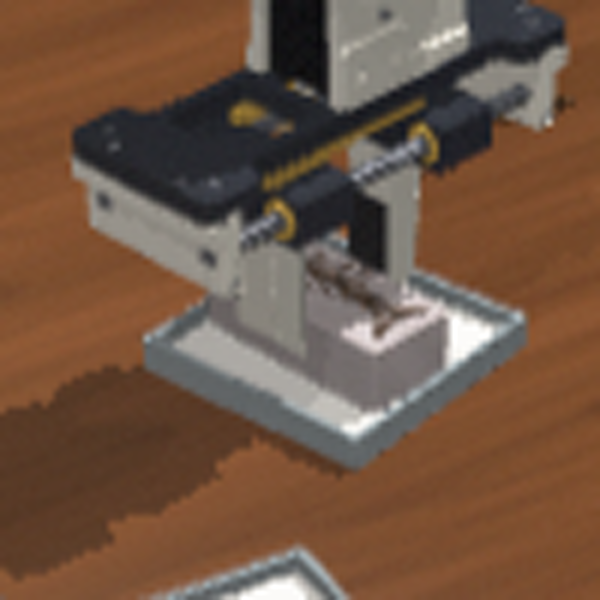

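```bash
python3 -c "
from h import *
s=np.load('pics/w12.npz');m,T=c2w('wrist',s)
w=px2w(m,T,[(269,216),(360,216)],.036);print(w,s['position'])
M=R.from_rotvec(s['ee_rot']).as_matrix();print((w-s['position'])@M)
"
python3 -m creep '[[[0,0,1,0,0,0,-0.4],[0,0,3,0,0,0,-0.4],[0,0,6,0,0,0,-0.4],[0,0,6,0,0,0,-0.4],[0,0,6,0,0,0,-0.4]]]' 40
python3 -c "
from h import *
tell(.6325,-.154,.065,84.3)
im=arm.get_image('scene'); cv2.imwrite('pics/s13.png',cv2.resize(im[160:280,270:370,::-1],None,fx=5,fy=5,interpolation=cv2.INTER_CUBIC))
wr('pics/w13.png')"
```

```text
[[ 0.50396506  0.00752052  0.036     ]
 [ 0.51127358 -0.03152824  0.036     ]] [ 0.4625622  -0.0194812   0.00438692]
[[ 0.04568476 -0.01892683 -0.03158092]
 [ 0.04569596  0.02079998 -0.03156829]]
clock: 10.75
position: [0.4623, -0.0195, 0.0643]
ee_rot: [3.128, 0.29, 0.002]
force: [-0.6, -0.9, -3.9]
width: 0.452
t 10.75 pos [ 0.4623 -0.0195  0.0643] yaxis -79.4 zaxis [ 1.2e-03 -1.0e-04 -1.0e+00] xaxis [0.983 0.184 0.001] F [-0.6 -0.9 -3.9] w 0.452 q7 [ 0.1   0.38 -0.22  2.11  0.13  0.66 -1.6 ]
d cm [ 17.02 -13.45   0.07]
turn -16.28
```

View pics/w13.png

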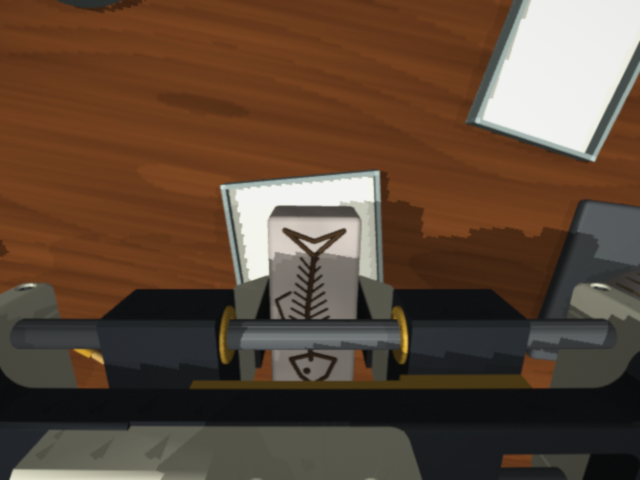

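View pics/s13.png

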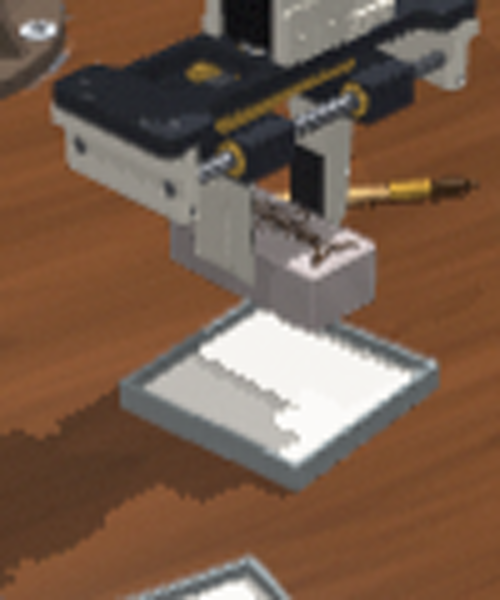

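```bash
python3 -m creep '[[[3.5,-2.8,0,0,0,-4,-0.4],[7,-5.6,0,0,0,-8,-0.4],[10.5,-8.4,0,0,0,-12,-0.4],[14,-11.2,0,0,0,-16.3,-0.4],[17,-13.4,0,0,0,-16.3,-0.4]]]'
python3 -m creep '[[[0,0,0,0,0,0,-0.4],[0,0,0,0,0,0,-0.4]]]'
python3 -c "
from h import *
tell(.6325,-.154,.0044,84.3)
wr('pics/w14.png')"
```

```text
clock: 11.35
position: [0.6326, -0.1555, 0.0619]
ee_rot: [3.137, -0.162, -0.004]
force: [0.4, -0.6, -3.9]
width: 0.456
clock: 11.55
position: [0.6312, -0.1538, 0.0616]
ee_rot: [-3.137, 0.158, 0.005]
force: [-0.8, 0.1, -4.1]
width: 0.449
t 11.55 pos [ 0.6312 -0.1538  0.0616] yaxis -95.8 zaxis [-3.3e-03  4.0e-04 -1.0e+00] xaxis [ 0.995 -0.1   -0.003] F [-0.8  0.1 -4.1] w 0.449 q7 [ 0.22  0.62 -0.1   1.65  0.08  0.87 -1.58]
d cm [ 0.13 -0.02 -5.72]
turn 0.06
```

View pics/w14.png

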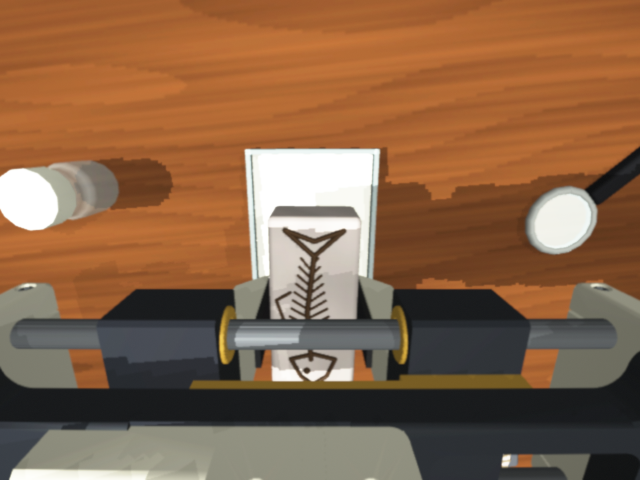

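```bash
python3 -c "
from h import *
s=np.load('pics/w14.npz');m,T=c2w('wrist',s)
w=px2w(m,T,[(245,149),(381,149)],.014);print(w)
d=w[0]-w[1];d/=np.linalg.norm(d);n=np.array([d[1],-d[0],0]);print('ctr',w.mean(0)-.07*n,np.degrees(np.arctan2(n[1],n[0])))
"
```

```text
[[ 0.70739289 -0.11777205  0.014     ]
 [ 0.69866715 -0.20469517  0.014     ]]
ctr [ 0.63338008 -0.15424183  0.014     ] -5.732410583905756
```

Go to (0.633, −0.154), lower.

```bash
python3 -m creep '[[[0.15,0,-2.5,0,0,0,-0.4],[0.15,0,-4.5,0,0,0,-0.4],[0.15,0,-5.2,0,0,0,-0.4],[0.15,0,-5.4,0,0,0,-0.4],[0.15,0,-5.4,0,0,0,-0.4]]]'
python3 -m creep '[[[0,0,-0.1,0,0,0,-0.4],[0,0,-0.2,0,0,0,-0.4],[0,0,-0.2,0,0,0,-0.4]]]'
```

```text
clock: 12.1
position: [0.6336, -0.153, 0.0101]
ee_rot: [-3.138, 0.156, 0.0]
force: [0.1, -0.2, -3.1]
width: 0.453
clock: 12.4
position: [0.6339, -0.1535, 0.0083]
ee_rot: [3.138, -0.156, 0.001]
force: [-0.3, 1.1, -3.9]
width: 0.452
```

```bash
python3 -m creep '[[[0,0,-0.1,0,0,0,-0.4],[0,0,-0.2,0,0,0,-0.4],[0,0,-0.3,0,0,0,-0.4],[0,0,-0.3,0,0,0,-0.4]]]'
python3 -m creep '[[[0,0,-0.1,0,0,0,-0.4],[0,0,-0.1,0,0,0,-0.4]]]'
```

```text
clock: 12.8
position: [0.6336, -0.1534, 0.0046]
ee_rot: [3.138, -0.156, -0.0]
force: [-0.6, -0.0, -3.3]
width: 0.457
clock: 13.0
position: [0.6337, -0.1534, 0.0045]
ee_rot: [3.138, -0.156, 0.0]
force: [-3.7, 1.6, 3.0]
width: 0.452
```

```bash
python3 -m creep '[[[0,0,0,0,0,0,-0.05],[0,0,0,0,0,0,0.2],[0,0,0,0,0,0,0.4],[0,0,0,0,0,0,0.4],[0,0,1,0,0,0,0.4]]]'
python3 -m creep '[[[0,0,4,0,0,0,0.6],[0,0,8,0,0,0,0.6],[-4,0,10,0,0,0,0.6],[-7,0,12,0,0,0,0.6],[-7,0,12,0,0,0,0.6]]]'
python3 -c "
from h import *
tell(.575,.13,.13,58)
wr('pics/w15.png')"
```

```text
clock: 13.5
position: [0.6326, -0.1533, 0.0128]
ee_rot: [-3.137, 0.156, 0.004]
force: [-0.5, 0.1, -1.1]
width: 0.695
clock: 14.0
position: [0.5617, -0.1544, 0.1374]
ee_rot: [3.136, -0.159, 0.004]
force: [0.2, -0.6, -0.1]
width: 0.803
t 14.0 pos [ 0.5617 -0.1544  0.1374] yaxis -95.8 zaxis [ 0.0025 -0.0015 -1.    ] xaxis [ 0.995 -0.101  0.003] F [ 0.2 -0.6 -0.1] w 0.803 q7 [ 0.26  0.44 -0.12  1.77  0.06  0.94 -1.55]
d cm [ 1.33 28.44 -0.74]
turn -26.21
```

View pics/w15.png

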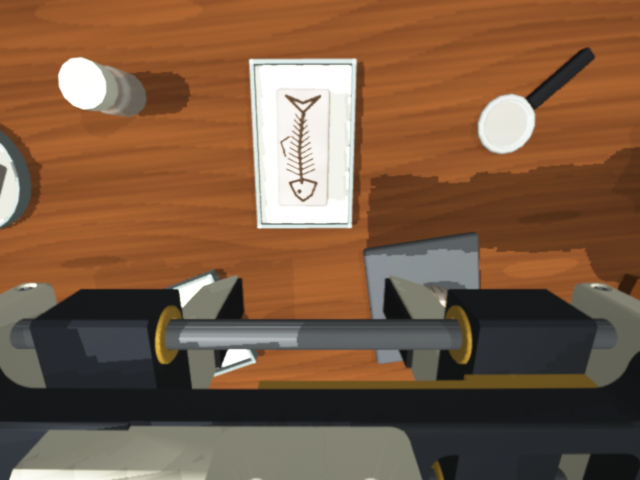

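```bash
python3 -c "
from h import *
f='pics/w15.npz'
quad('fish',[(277,89),(329,89),(326,205),(279,207)],.036,f)
quad('long',[(249,59),(357,59),(352,228),(257,228)],.014,f)
"
```

```text
fish [ 0.6327 -0.1537  0.036 ] len [0.0397 0.0896 0.0395 0.0913] ang [-95.8 173.4  86.7  -6.4]
long [ 0.6331 -0.154   0.014 ] len [0.0871 0.1406 0.0877 0.1406] ang [-95.8 174.4  84.2  -5.8]
```

```bash
python3 -m creep '[[[1,17,0,0,0,-14,0.75],[1,17,0,0,0,-14,0.75],[1,17,0,0,0,-14,0.75],[1,17,0,0,0,-14,0.75],[1,17,0,0,0,-14,0.75]]]'
python3 -m creep '[[[1.2,16.5,0,0,0,-13.2,0.75],[1.2,16.5,0,0,0,-13.2,0.75],[1.2,16.5,0,0,0,-13.2,0.75],[1.2,16.5,0,0,0,-13.2,0.75],[1.2,16.5,0,0,0,-13.2,0.75]]]'
python3 -c "
from h import *
tell(.6344,.15,.10,57)
wr('pics/w16.png')"
```

```text
clock: 14.55
position: [0.5743, 0.0224, 0.1335]
ee_rot: [-3.095, 0.526, 0.0]
force: [-0.0, -0.2, -0.3]
width: 0.875
clock: 15.05
position: [0.5857, 0.1849, 0.1333]
ee_rot: [-3.014, 0.882, 0.001]
force: [0.2, -0.2, 0.2]
width: 0.872
t 15.05 pos [0.5857 0.1849 0.1333] yaxis -122.6 zaxis [-4.0e-04  1.2e-03 -1.0e+00] xaxis [ 0.842 -0.539 -0.001] F [ 0.2 -0.2  0.2] w 0.872 q7 [-0.35  0.49 -0.06  1.69  0.03  0.96 -2.56]
d cm [ 4.87 -3.49 -3.33]
turn -0.37
```

View pics/w16.png

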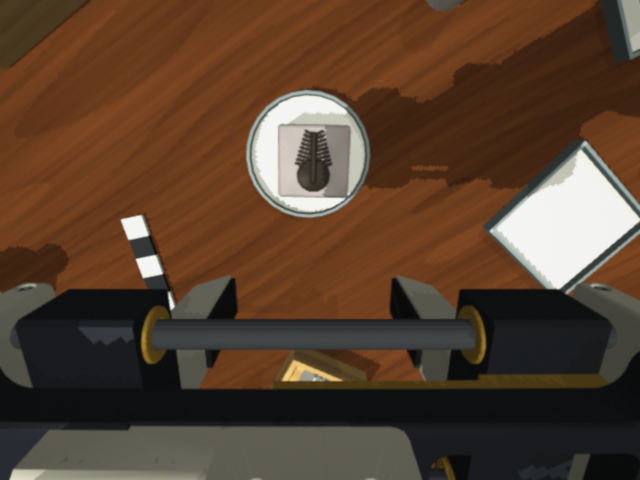

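```bash
python3 -c "
from h import *
f='pics/w16.npz'
quad('tri',[(279,124),(350,125),(349,197),(279,196)],.042,f)
quad('rnd',[(308,91),(370,153),(308,217),(247,153)],.014,f)
"
```

```text
tri [0.6374 0.1507 0.042 ] len [0.0536 0.0547 0.0561 0.0546] ang [-123.4  148.3   56.6  -34.2]
rnd [0.6433 0.153  0.014 ] len [0.0719 0.0772 0.0763 0.0716] ang [-165.4  103.8   10.2  -79.6]
```

```bash
python3 -m creep '[[[2.5,-1.7,-2,0,0,0,0.7],[5.1,-3.4,-4,0,0,0,0.7],[5.1,-3.4,-7.5,0,0,0,0.7],[5.1,-3.4,-7.5,0,0,0,0.7],[5.1,-3.4,-7.5,0,0,0,0.7]]]'
python3 -c "
from h import *
tell(.637,.1505,.003,57)
wr('pics/w17.png')"
```

```text
clock: 15.6
position: [0.6361, 0.1457, 0.0587]
ee_rot: [3.011, -0.892, -0.003]
force: [-0.7, -0.4, 1.0]
width: 0.851
t 15.6 pos [0.6361 0.1457 0.0587] yaxis -123.0 zaxis [-0.002  -0.0011 -1.    ] xaxis [ 0.839 -0.545 -0.001] F [-0.7 -0.4  1. ] w 0.851 q7 [-0.28  0.63 -0.05  1.65  0.04  0.86 -2.49]
d cm [ 0.09  0.48 -5.57]
turn 0.01
```

View pics/w17.png

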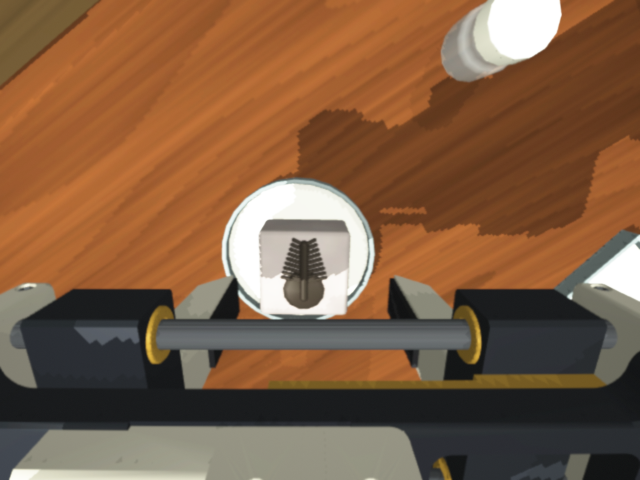

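```bash
python3 -c "
from h import *
f='pics/w17.npz'
quad('tri',[(260,231),(350,231),(347,314),(262,314)],.042,f)
quad('rnd',[(298,179),(375,250),(300,320),(222,250)],.014,f)
"
```

```text
tri [0.6377 0.1507 0.042 ] len [0.0533 0.055  0.0544 0.055 ] ang [-123.   146.8   56.9  -34.3]
rnd [0.6444 0.1519 0.014 ] len [0.0717 0.0756 0.0762 0.072 ] ang [-165.7  103.    11.4  -80.6]
```

```bash
python3 -m creep '[[[0.15,0.5,-1,0,0,0,0.6],[0.15,0.5,-3,0,0,0,0.6],[0.15,0.5,-5,0,0,0,0.6],[0.15,0.5,-5.4,0,0,0,0.6],[0.15,0.5,-5.4,0,0,0,0.6]]]' 30
python3 -m creep '[[[0,0,0,0,0,0,0.4],[0,0,0,0,0,0,0.2],[0,0,0,0,0,0,0],[0,0,0,0,0,0,-0.1],[0,0,0,0,0,0,-0.1]]]'
python3 -c "
from h import *
tell(.6377,.1507,.003,57)
wr('pics/w18.png')"
```

```text
clock: 16.15
position: [0.6379, 0.1531, 0.0049]
ee_rot: [3.013, -0.889, -0.001]
force: [0.7, 0.1, 0.4]
width: 0.799
clock: 16.65
position: [0.6388, 0.1525, 0.0059]
ee_rot: [-3.012, 0.89, -0.002]
force: [-1.3, -0.7, 6.2]
width: 0.604
t 16.65 pos [0.6388 0.1525 0.0059] yaxis -122.9 zaxis [ 1.3e-03  2.0e-04 -1.0e+00] xaxis [ 0.839 -0.543  0.001] F [-1.3 -0.7  6.2] w 0.604 q7 [-0.29  0.7  -0.05  1.68  0.04  0.77 -2.5 ]
d cm [-0.11 -0.18 -0.29]
turn -0.08
```

View pics/w18.png

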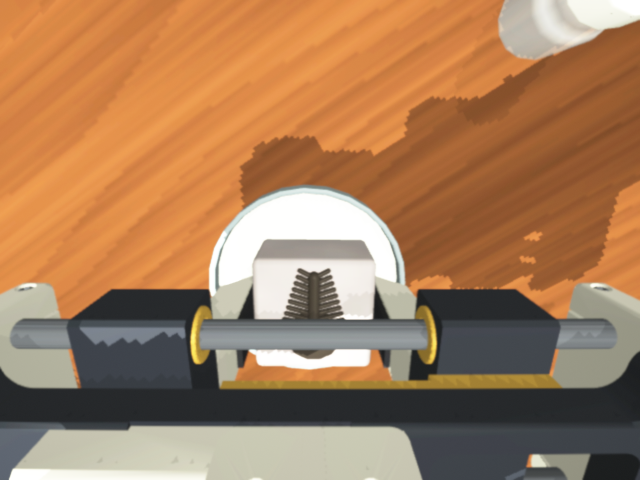

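```bash
python3 -c "
from h import *
s=np.load('pics/w18.npz');m,T=c2w('wrist',s)
M=R.from_rotvec(s['ee_rot']).as_matrix()
for r,zz in((241,.040),(257,.042),(366,.042)):
  w=px2w(m,T,[(254,r),(375,r)],zz);print(w.mean(0),((w-s['position'])@M).round(4).tolist())
"
python3 -m creep '[[[0,0,1,0,0,0,-0.1],[0,0,3,0,0,0,-0.1],[0,0,6,0,0,0,-0.1],[0,0,6.5,0,0,0,-0.1],[0,0,6.5,0,0,0,-0.1]]]' 40
python3 -c "
from h import *
tell(.461,-.0158,.065,105.7)
wr('pics/w19.png')
im=arm.get_image('scene'); cv2.imwrite('pics/s19.png',cv2.resize(im[160:300,370:490,::-1],None,fx=4,fy=4,interpolation=cv2.INTER_CUBIC))
im=arm.get_image('top'); cv2.imwrite('pics/t19.png',im[...,::-1])"
```

```text
[0.66789854 0.13281201 0.04      ] [[0.0352, -0.0259, -0.0341], [0.0352, 0.0272, -0.0341]]
[0.66225416 0.13646175 0.042     ] [[0.0285, -0.0259, -0.0361], [0.0285, 0.0272, -0.0361]]
[0.6150217  0.16692972 0.042     ] [[-0.0278, -0.0287, -0.0361], [-0.0277, 0.0302, -0.0362]]
clock: 17.2
position: [0.6389, 0.1528, 0.071]
ee_rot: [-3.012, 0.889, -0.003]
force: [0.2, 0.0, -3.5]
width: 0.604
t 17.2 pos [0.6389 0.1528 0.071 ] yaxis -122.9 zaxis [ 2.2e-03  7.0e-04 -1.0e+00] xaxis [ 0.84  -0.543  0.001] F [ 0.2  0.  -3.5] w 0.604 q7 [-0.28  0.62 -0.05  1.64  0.04  0.89 -2.49]
d cm [-17.79 -16.86  -0.6 ]
turn 48.61
```

View pics/w19.png

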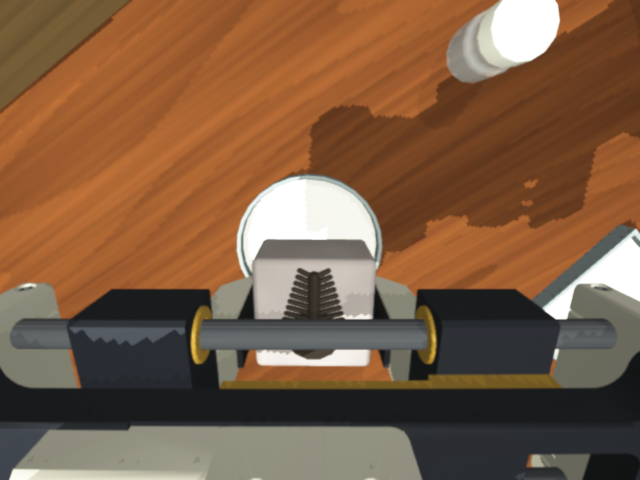

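View pics/s19.png

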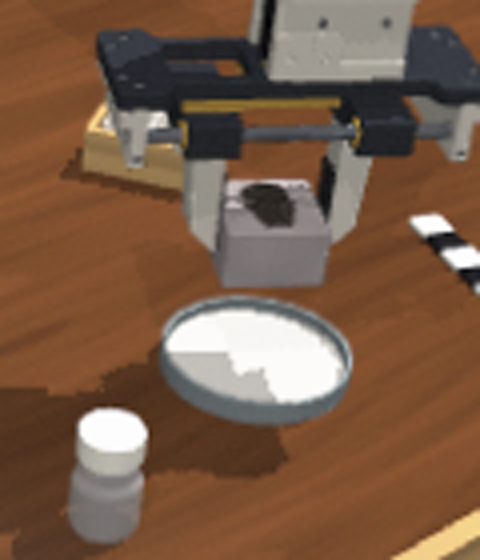

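```bash
python3 -m creep '[[[-3,-2.9,0,0,0,8,-0.1],[-6,-5.8,0,0,0,16,-0.1],[-9,-8.6,0,0,0,24,-0.1],[-12,-11.4,0,0,0,32,-0.1],[-15,-14.2,0,0,0,40,-0.1]]]'
python3 -m creep '[[[-2.8,-2.7,0,0,0,8.6,-0.1],[-2.8,-2.7,0,0,0,8.6,-0.1],[-2.8,-2.7,0,0,0,8.6,-0.1],[-2.8,-2.7,0,0,0,8.6,-0.1]]]'
python3 -c "
from h import *
tell(.461,-.0158,.006,105.7)
wr('pics/w20.png')"
```

```text
clock: 17.85
position: [0.486, 0.0095, 0.0687]
ee_rot: [3.135, 0.204, -0.003]
force: [1.4, -1.0, -2.5]
width: 0.605
clock: 18.25
position: [0.4608, -0.0157, 0.0695]
ee_rot: [-3.112, -0.428, -0.001]
force: [1.4, -0.5, -2.1]
width: 0.604
t 18.25 pos [ 0.4608 -0.0157  0.0695] yaxis -74.4 zaxis [ 3.e-04  6.e-04 -1.e+00] xaxis [0.963 0.27  0.   ] F [ 1.4 -0.5 -2.1] w 0.604 q7 [ 0.15  0.38 -0.29  2.11  0.17  0.68 -1.55]
d cm [ 0.02 -0.01 -6.35]
turn 0.05
```

View pics/w20.png

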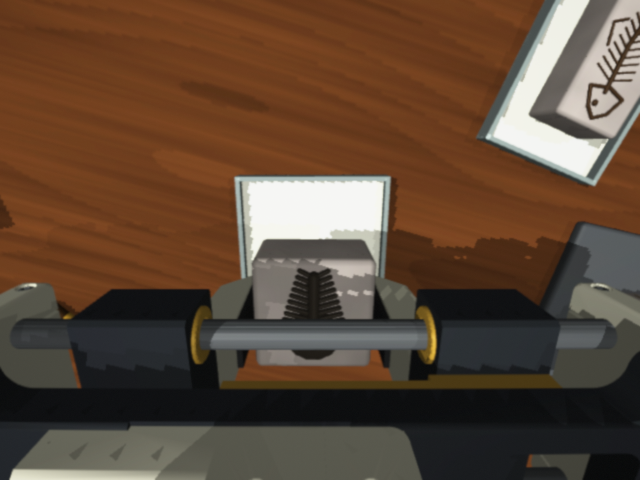

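```bash
python3 -c "
from h import *
s=np.load('pics/w20.npz');m,T=c2w('wrist',s)
w=px2w(m,T,[(235,177),(391,177)],.014)
d=w[0]-w[1];print(np.linalg.norm(d));d/=np.linalg.norm(d);n=np.array([d[1],-d[0],0]);print('ctr',w.mean(0)-.053*n,np.degrees(np.arctan2(n[1],n[0])))
"
python3 -m creep '[[[0,0,-2.5,0,0,0,-0.1],[0,0,-4.7,0,0,0,-0.1],[0,0,-5.5,0,0,0,-0.1],[0,0,-5.7,0,0,0,-0.1],[0,0,-5.7,0,0,0,-0.1]]]'
python3 -c "
from h import *
tell(.461,-.0158,.006,105.7)"
```

```text
0.10636888642362707
ctr [ 0.46154843 -0.01584853  0.014     ] 15.674845664469938
clock: 18.8
position: [0.4605, -0.0159, 0.0129]
ee_rot: [-3.112, -0.43, 0.0]
force: [-0.2, 0.6, -3.1]
width: 0.607
t 18.8 pos [ 0.4605 -0.0159  0.0129] yaxis -74.3 zaxis [-1.e-04  1.e-04 -1.e+00] xaxis [ 0.963  0.271 -0.   ] F [-0.2  0.6 -3.1] w 0.607 q7 [ 0.12  0.48 -0.26  2.15  0.23  0.54 -1.61]
d cm [ 0.05  0.01 -0.69]
turn -0.03
```

```bash
python3 -m creep '[[[0.05,0,-0.2,0,0,0,-0.1],[0.05,0,-0.4,0,0,0,-0.1],[0.05,0,-0.55,0,0,0,-0.1],[0.05,0,-0.55,0,0,0,-0.1]]]'
python3 -m creep '[[[0,0,-0.1,0,0,0,-0.1],[0,0,-0.1,0,0,0,-0.1]]]'
python3 -m creep '[[[0,0,-0.1,0,0,0,-0.1],[0,0,-0.1,0,0,0,-0.1]]]'
```

```text
clock: 19.2
position: [0.4607, -0.0165, 0.0074]
ee_rot: [3.112, 0.429, 0.0]
force: [-0.0, -0.4, -2.1]
width: 0.61
clock: 19.4
position: [0.4607, -0.0164, 0.0063]
ee_rot: [3.112, 0.429, 0.0]
force: [-0.3, -0.1, -2.6]
width: 0.607
clock: 19.6
position: [0.4607, -0.0165, 0.0057]
ee_rot: [3.112, 0.429, 0.0]
force: [-2.4, -0.0, 5.4]
width: 0.605
```

Contact. Release and go look.

```bash
python3 -m creep '[[[0,0,0,0,0,0,0.25],[0,0,0,0,0,0,0.5],[0,0,0,0,0,0,0.6],[0,0,0,0,0,0,0.6],[0,0,1,0,0,0,0.6]]]' 25
python3 -m creep '[[[0,0,4,0,0,0,0.7],[0,0,8,0,0,0,0.7],[-4,0,10,0,0,0,0.7],[-6,0,12,0,0,0,0.7],[-6,0,12,0,0,0,0.7]]]'
python3 -c "
from h import *
tell(.40,-.24,.13,90)
wr('pics/w21.png')"
```

```text
clock: 20.1
position: [0.4598, -0.0165, 0.0148]
ee_rot: [-3.112, -0.429, 0.003]
force: [0.3, 0.4, -0.3]
width: 0.795
clock: 20.6
position: [0.3992, -0.0166, 0.1379]
ee_rot: [3.111, 0.429, 0.004]
force: [0.8, 0.2, 0.3]
width: 0.852
t 20.6 pos [ 0.3992 -0.0166  0.1379] yaxis -74.3 zaxis [ 0.0026 -0.0011 -1.    ] xaxis [0.963 0.271 0.002] F [0.8 0.2 0.3] w 0.852 q7 [ 0.21  0.19 -0.35  2.16  0.09  0.8  -1.49]
d cm [  0.08 -22.34  -0.79]
turn -15.7
```

View pics/w21.png

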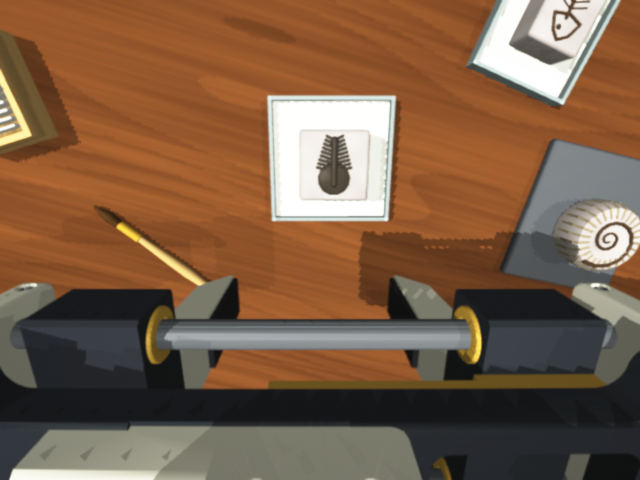

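```bash
python3 -c "
from h import *
f='pics/w21.npz'
quad('tri',[(300,130),(369,130),(367,200),(301,199)],.042,f)
quad('sq',[(268,96),(397,96),(390,221),(272,221)],.014,f)
s=np.load('pics/w9.npz');m,T=c2w('wrist',s);print('am',px2w(m,T,[(384,237)],.044))
tell(.41,-.255,.13,84.2)
"
```

```text
tri [ 0.4603 -0.0174  0.042 ] len [0.0533 0.0545 0.054  0.0536] ang [ -74.2 -163.3  104.8   16. ]
sq [ 0.4617 -0.0166  0.014 ] len [0.1071 0.1065 0.1085 0.1064] ang [ -74.2 -163.7  105.7   15.6]
am [[ 0.46680969 -0.25902445  0.044     ]]
t 20.65 pos [ 0.4006 -0.0166  0.137 ] yaxis -74.3 zaxis [ 3.1e-03 -8.0e-04 -1.0e+00] xaxis [0.963 0.27  0.003] F [ 0.5 -1.3  0.3] w 0.852 q7 [ 0.21  0.19 -0.35  2.16  0.09  0.8  -1.49]
d cm [  0.94 -23.84  -0.7 ]
turn -21.48
```

Trilobite within 2 mm. Now the ammonite.

```bash
python3 -m creep '[[[2,-24.2,-2,0,0,-21.5,0.8],[2,-24.2,-2,0,0,-21.5,0.8],[2,-24.2,-2,0,0,-21.5,0.8],[2,-24.2,-2,0,0,-21.5,0.8],[2,-24.2,-2,0,0,-21.5,0.8]]]'
python3 -m creep '[[[0,0,0,0,0,0,0.8],[0,0,0,0,0,0,0.8]]]'
python3 -c "
from h import *
tell(.467,-.259,.08,84.2)
wr('pics/w22.png')"
```

```text
clock: 21.15
position: [0.4209, -0.2614, 0.1147]
ee_rot: [3.137, -0.16, -0.0]
force: [-0.3, 0.7, 0.8]
width: 0.901
clock: 21.35
position: [0.4206, -0.2593, 0.1145]
ee_rot: [-3.137, 0.163, 0.002]
force: [-1.3, 0.9, -0.3]
width: 0.896
t 21.35 pos [ 0.4206 -0.2593  0.1145] yaxis -95.9 zaxis [-1.1e-03  6.0e-04 -1.0e+00] xaxis [ 0.995 -0.104 -0.001] F [-1.3  0.9 -0.3] w 0.896 q7 [ 0.55  0.34 -0.13  2.    0.06  0.81 -1.29]
d cm [ 4.64  0.03 -3.45]
turn 0.15
```

View pics/w22.png

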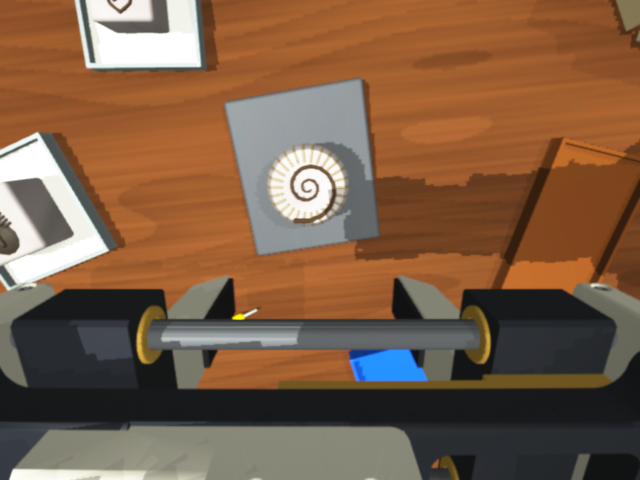

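```bash
python3 -c "
from h import *
s=np.load('pics/w22.npz');m,T=c2w('wrist',s);print('am',px2w(m,T,[(309,187)],.044))"
python3 -m creep '[[[2.3,0,-1,0,0,0,0.8],[4.7,0,-3,0,0,0,0.8],[4.7,0,-6,0,0,0,0.8],[4.7,0,-9,0,0,0,0.8],[4.7,0,-10.3,0,0,0,0.8]]]'
python3 -m creep '[[[0,0,-0.2,0,0,0,0.8],[0,0,-0.2,0,0,0,0.8]]]'
python3 -c "
from h import *
tell(.467,-.259,.0075,84.2)
wr('pics/w23.png')"
```

```text
am [[ 0.46554172 -0.26125095  0.044     ]]
clock: 21.9
position: [0.4668, -0.2559, 0.01]
ee_rot: [-3.136, 0.154, 0.005]
force: [0.0, 0.3, 0.2]
width: 0.9
clock: 22.1
position: [0.4681, -0.2579, 0.0108]
ee_rot: [-3.137, 0.158, -0.0]
force: [0.2, 0.0, -0.1]
width: 0.903
t 22.1 pos [ 0.4681 -0.2579  0.0108] yaxis -95.8 zaxis [ 2.e-04  1.e-04 -1.e+00] xaxis [ 0.995 -0.1    0.   ] F [ 0.2  0.  -0.1] w 0.903 q7 [ 0.49  0.55 -0.11  1.99  0.1   0.61 -1.36]
d cm [-0.11 -0.11 -0.33]
turn -0.05
```

View pics/w23.png

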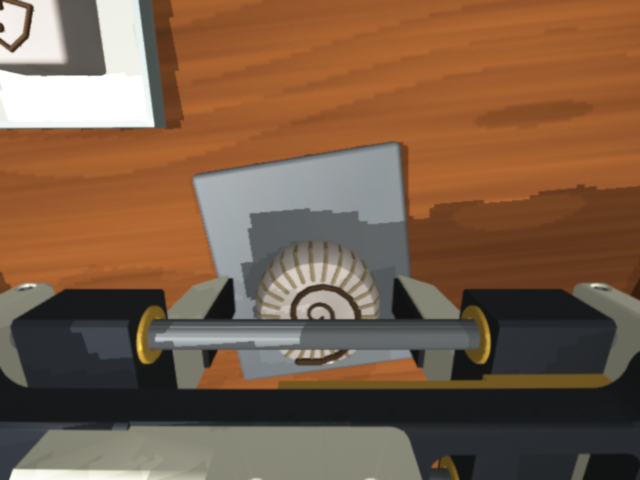

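```bash
python3 -m creep '[[[-0.1,-0.25,-0.3,0,0,0,0.8],[-0.1,-0.25,-0.3,0,0,0,0.6],[-0.1,-0.25,-0.3,0,0,0,0.35],[-0.1,-0.25,-0.3,0,0,0,0.2],[-0.1,-0.25,-0.3,0,0,0,0]]]' 25
python3 -m creep '[[[0,0,0,0,0,0,0],[0,0,0,0,0,0,0],[0,0,0,0,0,0,0]]]'
python3 -m creep '[[[0,0,1,0,0,0,0],[0,0,3,0,0,0,0],[0,0,6,0,0,0,0],[0,0,6.5,0,0,0,0],[0,0,6.5,0,0,0,0]]]'
python3 -c "
from h import *
tell(.643,.153,.065,84.2)
wr('pics/w24.png')"
```

```text
clock: 22.65
position: [0.4669, -0.2609, 0.0076]
ee_rot: [3.137, -0.159, 0.001]
force: [-0.9, 0.0, 3.2]
width: 0.669
clock: 22.95
position: [0.4668, -0.261, 0.0076]
ee_rot: [3.137, -0.159, 0.001]
force: [-1.2, 0.3, 6.2]
width: 0.667
clock: 23.45
position: [0.4672, -0.2613, 0.0732]
ee_rot: [3.137, -0.159, 0.003]
force: [-0.5, 1.4, -2.7]
width: 0.665
t 23.45 pos [ 0.4672 -0.2613  0.0732] yaxis -95.8 zaxis [ 0.0018 -0.001  -1.    ] xaxis [ 0.995 -0.101  0.002] F [-0.5  1.4 -2.7] w 0.665 q7 [ 0.5   0.46 -0.12  1.94  0.08  0.75 -1.34]
d cm [17.58 41.43 -0.82]
turn 0.01
```

View pics/w24.png

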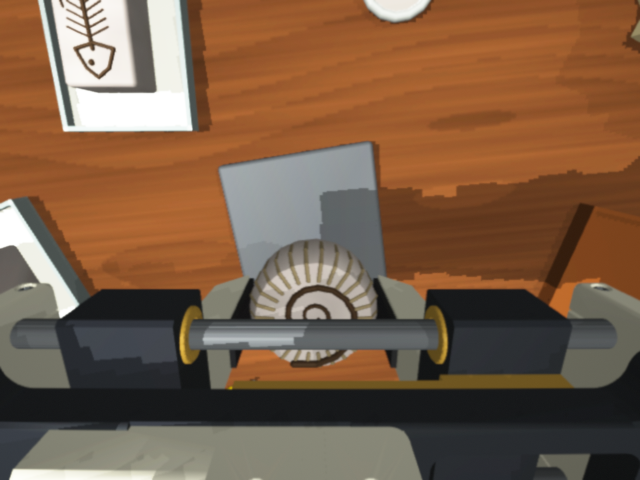

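```bash
python3 -m creep '[[[1.8,4.3,1,0,0,0,0],[3.6,8.6,1,0,0,0,0],[5.4,12.9,1,0,0,0,0],[7.2,17.2,1,0,0,0,0],[9,21.4,1,0,0,0,0]]]' 30
python3 -m creep '[[[1.8,4.3,0,0,0,0,0],[3.6,8.6,0,0,0,0,0],[5.4,12.9,0,0,0,0,0],[7.2,17,0,0,0,0,0],[8.6,20,0,0,0,0,0]]]'
python3 -m creep '[[[0,0,0,0,0,0,0],[0,0,0,0,0,0,0]]]'
python3 -c "
from h import *
tell(.643,.153,.065,84.2)
wr('pics/w25.png')"
```

```text
clock: 24.0
position: [0.556, -0.0451, 0.0807]
ee_rot: [3.137, -0.159, -0.004]
force: [1.0, -0.2, -2.9]
width: 0.668
clock: 24.5
position: [0.642, 0.1568, 0.0803]
ee_rot: [-3.137, 0.155, 0.004]
force: [-0.0, -0.0, -2.4]
width: 0.666
clock: 24.7
position: [0.6415, 0.1537, 0.0801]
ee_rot: [3.137, -0.156, -0.005]
force: [0.1, -0.9, -2.4]
width: 0.67
t 24.7 pos [0.6415 0.1537 0.0801] yaxis -95.7 zaxis [-3.1e-03 -9.0e-04 -1.0e+00] xaxis [ 0.995 -0.099 -0.003] F [ 0.1 -0.9 -2.4] w 0.67 q7 [-0.22  0.62 -0.14  1.61  0.11  0.92 -2.07]
d cm [ 0.15 -0.07 -1.51]
turn -0.1
```

View pics/w25.png

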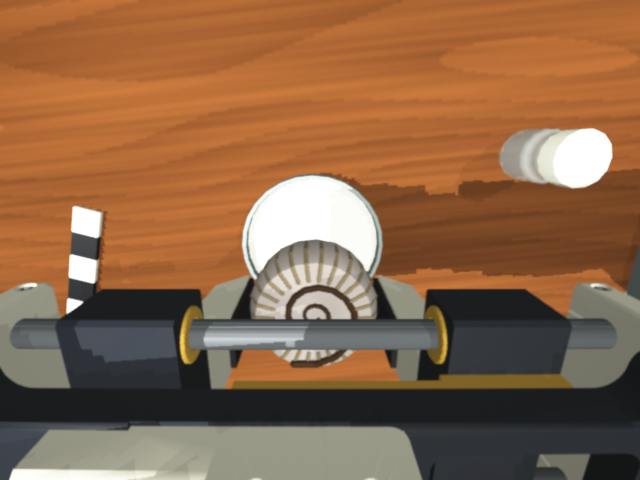

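```bash
python3 -c "
from h import *
s=np.load('pics/w25.npz');m,T=c2w('wrist',s)
M=R.from_rotvec(s['ee_rot']).as_matrix()
w=px2w(m,T,[(313,174),(243,237),(382,237)],.014);r=(w-s['position'])@M;print(w,r.round(4))
c=np.array([r[0,0]-.053,(r[1,1]+r[2,1])/2,0]);print(s['position']+M@c)
"
```

```text
[[0.69575051 0.14802562 0.014     ]
 [0.65457296 0.20492503 0.014     ]
 [0.64420736 0.10106027 0.014     ]] [[ 0.0548  0.0002  0.066 ]
 [ 0.0081 -0.0523  0.066 ]
 [ 0.0081  0.0521  0.0662]]
[0.6432484  0.15368614 0.08012051]
```

Tray centre (0.643, 0.1535). Move +0.15 cm x and lower to contact (expected TCP z ≈ 0.0035).

```bash
python3 -m creep '[[[0.15,0,-2.5,0,0,0,0],[0.15,0,-5,0,0,0,0],[0.15,0,-6.8,0,0,0,0],[0.15,0,-7.1,0,0,0,0],[0.15,0,-7.1,0,0,0,0]]]'
python3 -m creep '[[[0,0,-0.1,0,0,0,0],[0,0,-0.2,0,0,0,0],[0,0,-0.2,0,0,0,0]]]'
```

```text
clock: 25.25
position: [0.6436, 0.1514, 0.0107]
ee_rot: [3.136, -0.161, -0.002]
force: [0.6, -0.5, -2.1]
width: 0.667
clock: 25.55
position: [0.6446, 0.1531, 0.0101]
ee_rot: [-3.137, 0.159, -0.002]
force: [0.1, -0.1, -1.7]
width: 0.667
```

```bash
python3 -m creep '[[[-0.1,0,-0.15,0,0,0,0],[-0.1,0,-0.3,0,0,0,0],[-0.1,0,-0.4,0,0,0,0],[-0.1,0,-0.4,0,0,0,0]]]'
python3 -m creep '[[[0,0,-0.1,0,0,0,0],[0,0,-0.1,0,0,0,0]]]'
python3 -m creep '[[[0,0,-0.1,0,0,0,0],[0,0,-0.1,0,0,0,0]]]'
```

```text
clock: 25.95
position: [0.643, 0.153, 0.0051]
ee_rot: [3.137, -0.159, -0.001]
force: [0.4, 0.3, -3.7]
width: 0.666
clock: 26.15
position: [0.6431, 0.1531, 0.0042]
ee_rot: [3.137, -0.159, -0.0]
force: [0.2, 0.0, -2.6]
width: 0.666
clock: 26.35
position: [0.6433, 0.1531, 0.0037]
ee_rot: [3.138, -0.159, 0.0]
force: [-2.9, -0.4, 2.4]
width: 0.666
```

```bash
python3 -m creep '[[[0,0,0,0,0,0,0.35],[0,0,0,0,0,0,0.55],[0,0,0,0,0,0,0.7],[0,0,0,0,0,0,0.75],[0,0,1,0,0,0,0.75]]]' 25
python3 -m creep '[[[0,0,4,0,0,0,0.75],[0,0,8,0,0,0,0.75],[-4,0,11,0,0,0,0.75],[-8,0,13,0,0,0,0.75],[-8,0,13,0,0,0,0.75]]]'
python3 -m creep '[[[-12,-2,6,0,0,0,0.75],[-12,-2,6,0,0,0,0.75],[-12,-2,6,0,0,0,0.75],[-12,-2,6,0,0,0,0.75],[-12,-2,6,0,0,0,0.75]]]'
python3 -c "
from h import *
tell()
wr('pics/w26.png')
im=arm.get_image('scene'); cv2.imwrite('pics/s26.png',im[...,::-1])
im=arm.get_image('top'); cv2.imwrite('pics/t26.png',im[...,::-1])"
```

```text
clock: 26.85
position: [0.6421, 0.1528, 0.0123]
ee_rot: [3.137, -0.159, -0.004]
force: [0.0, -0.3, -0.6]
width: 0.873
clock: 27.35
position: [0.5602, 0.1544, 0.1472]
ee_rot: [-3.136, 0.155, -0.003]
force: [0.8, -0.1, 0.0]
width: 0.877
clock: 27.85
position: [0.4437, 0.1331, 0.2043]
ee_rot: [-3.137, 0.159, -0.004]
force: [0.2, 0.7, -0.1]
width: 0.875
t 27.85 pos [0.4437 0.1331 0.2043] yaxis -95.8 zaxis [ 2.5e-03  5.0e-04 -1.0e+00] xaxis [ 0.995 -0.101  0.002] F [ 0.2  0.7 -0.1] w 0.875 q7 [-0.23  0.19 -0.2   1.95  0.05  1.   -2.13]
```

View pics/w26.png

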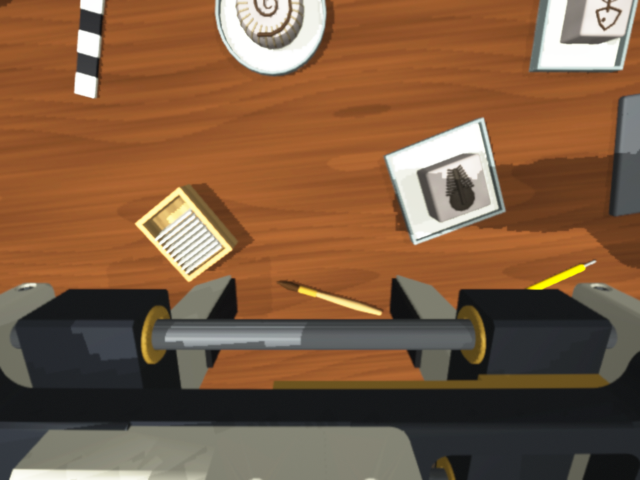

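View pics/s26.png

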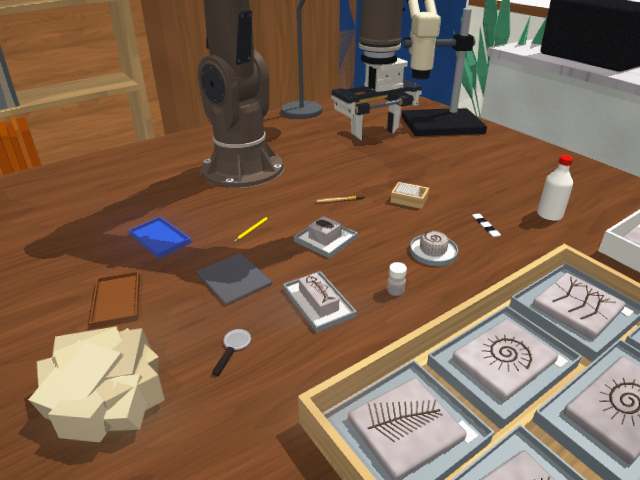

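View pics/t26.png

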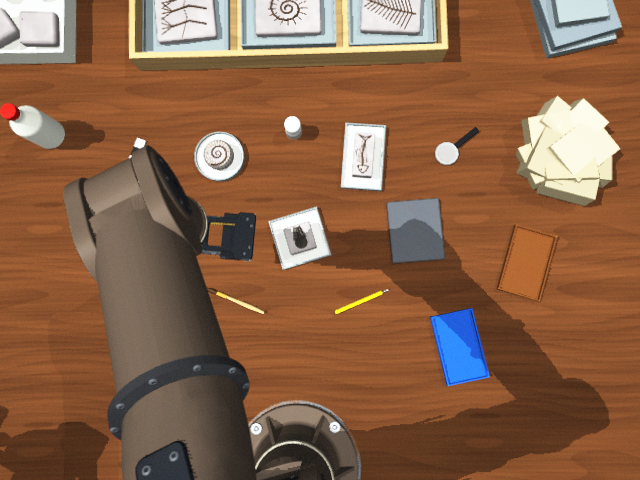

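```bash
python3 -c "
import cv2
im=cv2.imread('pics/t26.png')
cv2.imwrite('pics/c26.png',cv2.resize(im[120:190,185:255],None,fx=8,fy=8,interpolation=cv2.INTER_CUBIC))"
```

```text
(no output)
```

View pics/c26.png

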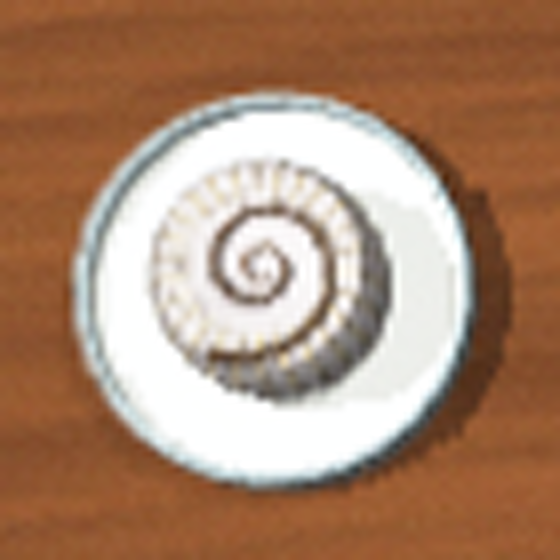

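```bash
python3 -c "
from h import *
m,T=c2w('top')
f=lambda p,z:px2w(m,T,(np.array([p])+.5)/8-.5+[185,120],z)
print('tray',f((274,290),.014),'am',f((264,266),.040))
d=f((270,278),.023);print('mid outline',d)
tell(); print(arm.observe()['dq'].round(3)); print(arm.sign_off())"
```

```text
tray [[0.63974627 0.15380608 0.014     ]] am [[0.63970115 0.15116135 0.04      ]]
mid outline [[0.64076392 0.15304141 0.023     ]]
t 28.0 pos [0.444  0.1331 0.203 ] yaxis -95.8 zaxis [-2.e-04 -0.e+00 -1.e+00] xaxis [ 0.995 -0.102 -0.   ] F [0.1 1.5 0.7] w 0.879 q7 [-0.23  0.19 -0.2   1.95  0.05  1.   -2.13]
[-0.     0.011 -0.     0.003 -0.002  0.    -0.001]
the job is handed in; nothing more can be done
None
```

All three fossils are in their own trays, and I handed the job in at 28 s with the gripper clear of everything. I parked the ammonite on the foam pad. The fish slab then went into the long tray, the trilobite block into the square tray, and the ammonite from the pad into the round tray.

**Final checks**
- **Slab:** within about 1 mm of its tray's centre in the wrist picture, and its length within about 1° of the tray's.
- **Trilobite block:** about 2 mm off its tray's centre in the wrist picture.
- **Ammonite:** about 1–3 mm off its tray's centre in the top picture.
- **Handling:** all three are face up. I lowered each until the force reading showed contact, then released it.
- **Jar and lens:** both look unmoved in the last top picture, judged by eye rather than measured.

**What disagreed**
- **Fingertip position:** the fingertips turned out to be about 16 mm behind the TCP, not 17 mm ahead as stated. My first grasp therefore closed in the air above the ammonite without touching it. The scene pictures showed the offset, and I corrected every later height for it.
- **Camera agreement:** the top and wrist cameras disagreed by about 3 mm in x (up to 6 mm on the ammonite). I placed each fossil by the wrist view of its tray.

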